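Load the setting gauge on the bag press

ROBOT

A 6-joint arm with a two-finger parallel gripper is mounted at the origin on the work surface. World frame = base frame: x ahead of the robot, y to its left, z up, the work surface at z = 0. Lengths are in m, angles in rad, forces in N, time in s.
With the tool pointing down it reaches from about 0.25 to 0.775 m from the base axis. Payload 4 kg.
Tool frame: the origin (TCP) lies midway between the tips of the shut fingers; the grasp point (between the pads) lies 19 mm behind it (robot.tcp_to_grasp is the distance from the TCP to the grasp point, in m); z points along the fingers, x is the direction in which the jaws open and shut, and the axes are right-handed (so a half turn about z gives the same grasp; the last joint's range is limited). The gripper opens to 94 mm and grips with 3 to 60 N. Pads are 16 mm wide; open, the fingers measure 119 mm over their backs; the gripper's body (75 mm by 177 mm) begins 78 mm behind the grasp point.
Start: joints at [1.037, 0.087, 1.371, -0, 1.684, -0.103], TCP at [0.23, 0.5, 0.206] pointing down, gripper open.
Joint ranges: [-3.1, 3.1], [-0.76, 2.03], [0.27, 2.55], [-1.08, 4.22], [0.17, 2.65], [-2.57, 2.57]. Speed limits (rad/s): [2.79, 2.79, 3.14, 3.14, 3.14, 3.14].

INTERFACE

Orientations are given as [roll, pitch, yaw] about the fixed x, y, z axes, in that order (R = Rz(yaw) Ry(pitch) Rx(roll)).
In Python, from bench import get_obs, vision, robot gives the robot as it stands.
- The arm moves only by the tool servo_tool, never from a script. Its argument "targets" is text: rows parted by semicolons, each of 7 numbers parted by spaces: the opening, from 0 (shut) to 1 (fully open), then the shift along the tool's x, y, z as a fraction of full scale, then the turn, a rotation vector about the tool's x, y, z as a fraction of full scale. A call has 1 to 12 rows; each row is the pose to reach, as a shift and turn from the pose commanded when the call began, along the tool's axes at that moment, turning the shorter way round; what a row does not reach only later rows make up. Full scale, the value 1, is 0.25 m for a shift and pi rad for a turn. A row lasts 1/12 s, in which the tool goes at most 41.7 mm and 7.16 degrees, less where a joint would pass 70% of its speed; a pose out of reach is approached as far as the arm can. A call with a number of a shift or a turn outside -1 to 1 is refused whole. A call with a gripper value outside its range is refused whole. The fingers move at their own pace and stop on an object; the grip force is fixed at half the most. Time passes only in rows, so rows that repeat a pose let the fingers close. It gives the time, the measured TCP pose, the force and the opening at its end, in the units of the state.
- get_obs(): the state, without advancing time (a new reading comes with each control period).
- vision.snapshot(name): name is "side" or "top"; returns a dict with "image" (420x560x3 uint8, red, green, blue), "mtx" (3x3 intrinsics, pixels), "world_from_camera" (4x4, takes a point from camera to world coordinates). Camera axes: x right, y down, z forward; pixel columns grow to the right and rows downward; lengths in m; the calibration is good to about 2 mm. A picture is of the moment at which its call begins. There is no depth.
- robot.close_job(): hands the job in, once; it reports no verdict.
The state is a dict: "time": time; "joint_positions": joint angles; "qvel": joint speeds; "joint_torque": joint torques, N m; "tool_pos": TCP position; "ee_rot": TCP orientation; "wrist_force": force on the tool from outside, world axes, zero at the start; "wrist_torque": the same for the moment, N m; "width": finger opening in m.
Only numpy, scipy, OpenCV 4.12 (cv2) and the standard library are available. Lean on these libraries where they do the work, as an engineer would, in place of code of your own. Each camera call takes 0.05 s, during which the arm holds its last target.

TASK

Check the blue bag press with its setting gauge: take the yellow-topped gauge block out of its white stand, set it down on the black rubber mat and let go so that you can take it again by its two ends, then lay it gently and flat on the press bed, one long side flush against the steel stop plate, so that it holds the red sensing pin down. Once it is in place and let go, swing the black-knobbed hold-down bar fully down over it and leave it there. Do not disturb the blue-topped gauge, the forceps or the marker pen.

Things in the scene. Friction and masses are not known exactly. Their poses are not given: they have to be found in the camera images.
- gauge_center (a point): Centre (half-way up) of the loose setting gauge: a solid aluminium block with a yellow top band, 64 mm long (its x), 44 mm wide (its y), 40 mm high (its z), about 0.3 kg. It stands in one of two white stands whose end walls cover its two ends, so there it can be taken only across its 44 mm width; the long sides are open.
- stand_a_floor (a point): Centre of the floor (6 mm above the bench) of the fixed white stand that holds the yellow-topped gauge. x runs along the gauge's length. Floor plate 80 x 40 mm; end walls 5 mm thick, 40 mm wide, 42 mm high above the floor stand 35 mm either way along x (3 mm play at each end of the gauge).
- stand_b_floor (a point): The same for the second white stand, which holds the blue-topped gauge; fixed. The two stands may change places.
- spare_center (a point): Centre of the other gauge, blue-topped, 64 x 44 x 30 mm, standing in the second stand: not to be disturbed.
- mat_top (a point): Centre of the top of the black rubber mat, 100 (x) by 130 (y) mm, 2 mm thick, fixed flat on the bench: the place to put the gauge down and change grip.
- stop_foot (a point): Point on the fixed blue press where the stop plate's face meets the flat bed (35 mm above the bench), in line with the pin. x points from the bed into the stop plate, y along the stop towards the bar's pivot, z up. The stop plate stands at x = 0 to 10 mm, y = -90 to 90 mm, 45 mm high above the bed.
- press: The blue press, fixed; origin at bench level, 30 mm before (x) and 35 mm below the stop point, same axes. Its base reaches x = -75 to 75, y = -100 to 150 mm. A steel front lip parallel to the stop, 12 mm high above the bed and 8 mm thick, has its inner face 56 mm before the stop face: the channel for the gauge is 56 mm wide and open at both ends.
- pin_top (a point): Top of the red sensing pin, 8 mm in diameter, standing 5 mm out of the bed at x = -22 mm, y = 0 from the stop point: under the middle of a gauge whose long side touches the stop. z up.
- pin (a joint): How far the pin is pushed down, m: about 0 free, 0.005 level with the bed; travel 0.006. Spring about 0.5 N at the start to 1 N pressed: the gauge's own weight holds it down.
- bar_pivot (a point): Pivot of the hold-down bar, on the press at x = -22 mm, y = 130 mm, z = 48 mm from the stop point; same axes as the stop point. The bar turns about the x axis through it, between two fork plates that reach 14 mm above the pivot.
- bar_knob (a point): Centre of the black ball knob (28 mm in diameter) at the end of the hold-down bar, 178 mm from the pivot; the bar is a steel rod 10 mm in diameter.
- bar (a joint): Angle of the hold-down bar, rad: 0 = fully down, level, along -y of the stop point, 3 mm clear above the gauge; 1.57 = upright; it starts open at about 1.65 to 1.95 (leaning away from the gauge) and stops at 2.1. Stiff hinge: it stays where it is left and takes about 1 to 2 N at the knob.
- forceps_mid (a point): Middle of a steel forceps 160 mm long, lying on the bench in front of the press, on the left: not to be disturbed.
- marker_mid (a point): Middle of a white and green marker pen 130 mm long, lying on the bench at the right: not to be disturbed.
Mind the look-alikes: they are no part of the job. Leave any orange or turquoise look-alike of the part that bears gauge_center alone.

How it is judged:
By the outcome, as a careful person would: the job done as asked, in the order asked, and still so for the second after the job is handed in, with the robot touching nothing.
It also fails if it takes over 72 s, if anything falls off the work surface, if the arm or the gripper's body presses on something with over 40 N, if the wrist force passes 120 N, or if a joint passes its speed limit or range.

## Working session

There is one attempt and no reset: what is moved stays moved. The work goes in short steps, Python scripts to look and compute and a tool call to move; the robot and the scene stay as the last step left them, time stands still between calls to the robot, and variables do not carry over. Pictures are saved under pics/ and viewed, and the job is handed in when it is done.

Besides the shell and the picture viewer there is one more tool, called after "Emit:" as name(argument=value, ...) on one line, values as JSON. servo_tool: Moves the arm, as the interface text tells. Its arguments: {"type":"object","properties":{"targets":{"type":"string"}},"required":["targets"]}

```bash
mkdir -p pics; ls; python3 - <<'E'
from bench import get_obs, vision, robot
import cv2,numpy as np
o=get_obs();print(o)
for n in("side","top"):
    s=vision.snapshot(n);cv2.imwrite(f"pics/{n}0.png",s["image"][:,:,::-1]);print(n,s["mtx"].tolist(),np.round(s["world_from_camera"],4).tolist())
    np.savez(f"{n}0.npz",**s)
print(robot.tcp_to_grasp)
E
```

```text
pics
{'time': 0.0, 'joint_positions': array([ 1.03685292e+00,  8.79589956e-02,  1.37227758e+00, -2.91199435e-05,
        1.68358152e+00, -1.03114387e-01]), 'qvel': array([-3.36168996e-04,  1.06507507e-03, -8.48540936e-04,  2.58677231e-04,
       -4.47662129e-05,  2.14855578e-04]), 'joint_torque': array([ 2.25731023e-04, -3.40167761e+01, -3.02439773e+01,  7.18901306e-02,
        3.26647970e-02, -1.72162217e-04]), 'tool_pos': array([0.22942926, 0.49924985, 0.20429016]), 'ee_rot': array([-3.14139237e+00,  2.21660529e-03,  1.13996428e+00]), 'wrist_force': array([-0.23643166,  0.0583803 ,  0.71668005]), 'wrist_torque': array([0.03673247, 0.01303798, 0.02805114]), 'width': 0.09428020365654767}
side [[539.241733046484, 0.0, 282.11170242310664], [0.0, 539.241733046484, 216.0045604605349], [0.0, 0.0, 1.0]] [[0.8803, -0.2785, 0.384, 0.081], [-0.4743, -0.5258, 0.7061, -0.9036], [0.0052, -0.8037, -0.595, 0.7756], [0.0, 0.0, 0.0, 1.0]]
top [[398.51154845841546, 0.0, 277.2355420706362], [0.0, 398.51154845841546, 206.86727619999894], [0.0, 0.0, 1.0]] [[0.0161, -0.9951, 0.0979, 0.4053], [-0.9999, -0.0167, -0.0045, -0.0811], [0.0061, -0.0978, -0.9952, 0.9838], [0.0, 0.0, 0.0, 1.0]]
0.0188
```

View pics/side0.png

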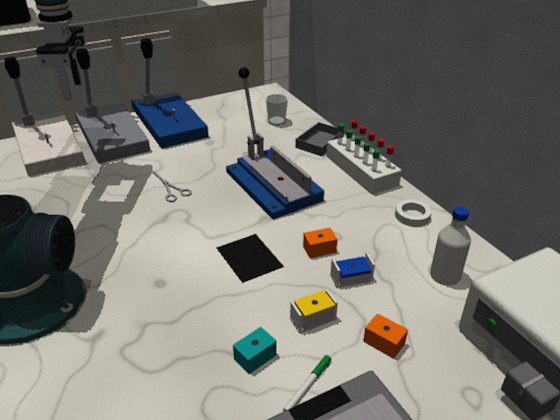

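View pics/top0.png

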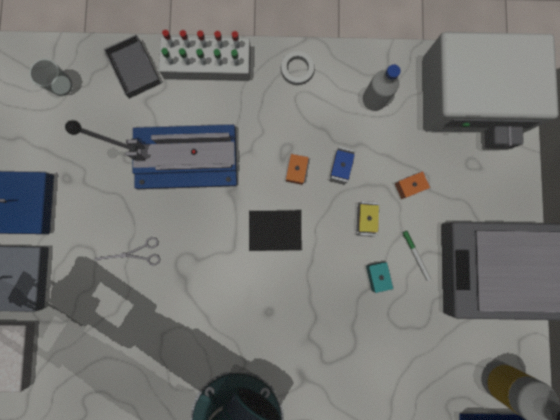

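The side view shows the yellow gauge at about (314,305). It could be confused with the orange blocks at (320,242) and (385,335), the turquoise one at (255,348), and the blue spare at (353,268). The press with the red pin is at (280,178), with its knob at (244,73). The heat-sealer look-alikes are at the upper left. Next I'll take enlarged crops.

```bash
cat > h.py <<'E'
import numpy as np,cv2
from scipy.optimize import least_squares
from scipy.spatial.transform import Rotation as R
def proj(s,P):
    P=np.atleast_2d(P);T=np.linalg.inv(s["world_from_camera"]);c=P@T[:3,:3].T+T[:3,3]
    return c[:,:2]/c[:,2:]*[s["mtx"][0,0],s["mtx"][1,1]]+s["mtx"][:2,2]
def ray(s,u,z):
    W=s["world_from_camera"];d=W[:3,:3]@np.linalg.solve(s["mtx"],[u[0],u[1],1.]);o=W[:3,3]
    return o+d*(z-o[2])/d[2]
def crop(img,x,y,w,h,k,fn):
    c=cv2.resize(img[y:y+h,x:x+w,::-1],None,fx=k,fy=k,interpolation=cv2.INTER_CUBIC)
    for i in range(0,w,10):
        cv2.line(c,(i*k,0),(i*k,6 if (x+i)%50 else 14),(255,255,255),1)
        if (x+i)%20==0: cv2.putText(c,str(x+i),(i*k,24),0,.4,(0,255,255),1)
    for i in range(0,h,10):
        cv2.line(c,(0,i*k),(6,i*k),(255,255,255),1)
        if (y+i)%20==0: cv2.putText(c,str(y+i),(8,i*k+4),0,.4,(0,255,255),1)
    cv2.imwrite(fn,c)
def load(n): return dict(np.load(n))
E
python3 - <<'E'
from h import *
s=load("side0.npz");t=load("top0.npz")
crop(s["image"],280,220,110,80,7,"pics/a1.png") if 0 else None
crop(s["image"],280,230,110,110,5,"pics/a1.png")
crop(t["image"],320,140,80,110,5,"pics/a2.png")
crop(s["image"],215,60,120,165,3,"pics/a3.png") if 0 else crop(s["image"],215,120,120,100,6,"pics/a3.png")
crop(t["image"],120,115,130,85,6,"pics/a4.png")
E
```

```text
(no output)
```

View pics/a1.png

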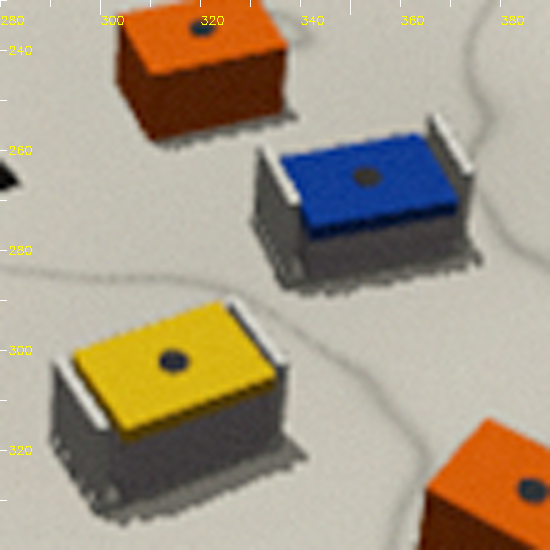

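View pics/a2.png

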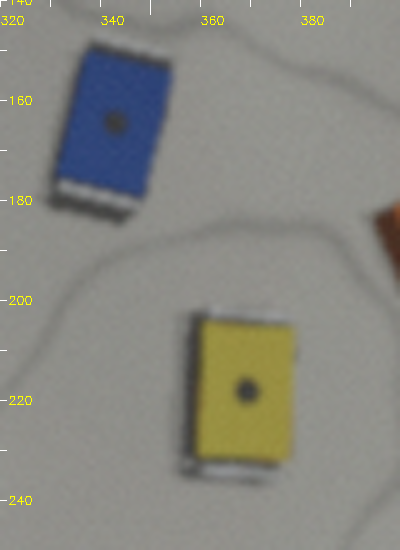

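View pics/a3.png

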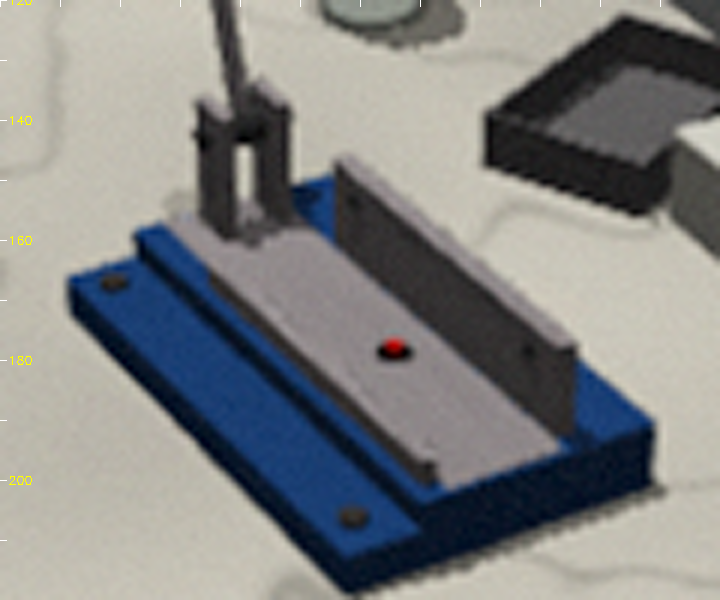

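View pics/a4.png

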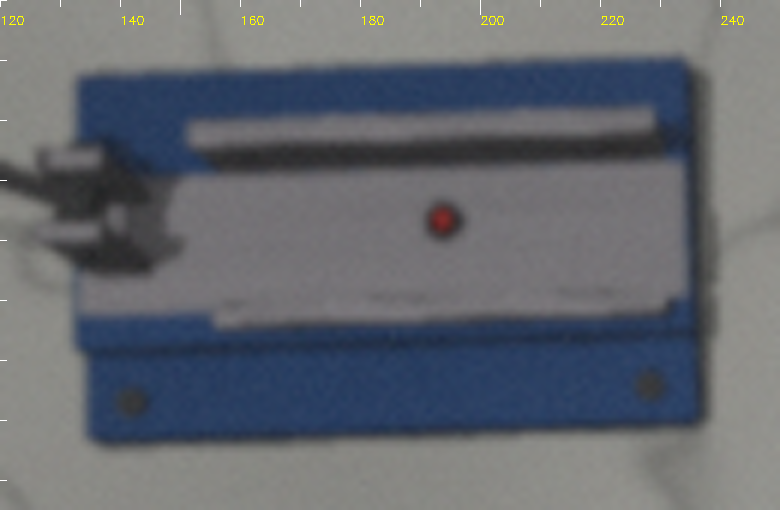

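```bash
cat > fit.py <<'E'
from h import *
s=load("side0.npz");t=load("top0.npz")
def fit(model,obs,x0,names=""):
    f=lambda p:np.concatenate([(proj(c,model(p,P))[0]-u) for c,P,u in obs])
    r=least_squares(f,x0,loss="soft_l1",x_scale=[.01,.01,.1]);return r.x,r.fun.reshape(-1,2)
def rigid(z):
    def m(p,P):
        c,sn=np.cos(p[2]),np.sin(p[2]);P=np.array(P)/1000
        return [p[0]+c*P[0]-sn*P[1],p[1]+sn*P[0]+c*P[1],z+P[2]]
    return m
def show(n,m,obs,x0):
    for lab,o in(("both",obs),("side",[q for q in obs if q[0] is s]),("top",[q for q in obs if q[0] is t])):
        x,r=fit(m,o,x0);print(n,lab,np.round(x,4),"res",np.round(r,1).tolist() if lab=="both" else round(np.abs(r).max(),2))
if __name__=="__main__":
    # gauge: local x long
    A=[-32,22,40];B=[32,22,40];C=[32,-22,40];D=[-32,-22,40];H=[0,0,40]
    # guess: long axis ~ world x ; top image up = +x, left=+y
    obs=[(t,B,[359.4,204.5]),(t,C,[379,205]),(t,D,[378,232]),(t,A,[359.2,232]),(t,H,[369.6,218])]
    obs+=[(s,A,[295,300.4]),(s,B,[325,290.4]),(s,C,[335.4,305.6]),(s,D,[304.4,316.4]),(s,H,[314.8,302.2])]
    show("gauge",rigid(.006),obs,[.4,-.3,0])
    obs=[(t,[10,90,45],[151.2,135.3]),(t,[10,-90,45],[229.2,132.8]),(t,[0,-90,45],[229.2,137.2]),(t,[0,90,45],[151.7,139.7]),(t,[-22,0,5],[193.8,151.5])]
    obs+=[(s,[0,90,45],[270.8,147.2]),(s,[0,-90,45],[310,178.7]),(s,[0,-90,0],[310,192.8]),(s,[-22,0,5],[280.5,177.8]),(s,[-105,-100,-35],[273.3,218.8]),(s,[45,-100,-35],[324.2,201.7]),(s,[-105,150,-35],[226.7,171.3])]
    show("stop",rigid(.035),obs,[.55,.15,0])
    obs=[(t,[50,65,2],[249,210]),(t,[50,-65,2],[302,209.5]),(t,[-50,-65,2],[302,250]),(t,[-50,65,2],[250,251.5]),
     (s,[50,65,2],[251,235]),(s,[50,-65,2],[283,264]),(s,[-50,-65,2],[249.5,280]),(s,[-50,65,2],[218,248])]
    show("mat",rigid(0.),obs,[.36,-.08,0])
E
python3 fit.py
```

```text
gauge both [ 0.4758 -0.305  -0.054 ] res [[2.0, -1.0], [1.0, -0.2], [0.7, -0.2], [0.9, -1.6], [0.5, -0.4], [-1.4, -0.4], [-1.5, -0.5], [-0.5, -0.6], [-0.2, -0.6], [-0.7, 0.3]]
gauge side [ 0.4767 -0.3066 -0.0786] res 0.67
gauge top [ 0.4742 -0.3025 -0.0183] res 0.57
stop both [0.6526 0.1178 0.0572] res [[0.5, -0.7], [0.2, -1.1], [0.3, -1.3], [0.0, -0.8], [0.5, -0.7], [-0.9, -0.9], [-2.0, -0.8], [-2.6, 0.7], [0.1, -0.5], [-0.6, 1.5], [-0.1, 0.0], [-1.2, 1.5]]
stop side [0.6553 0.1175 0.0513] res 1.73
stop top [0.6503 0.1185 0.0506] res 0.33
mat both [ 0.4449 -0.0826  0.0529] res [[-0.4, 0.6], [-0.8, -0.8], [0.9, -0.7], [-0.1, -0.2], [3.3, -1.6], [0.7, 1.7], [-7.1, 2.4], [-2.9, -0.2]]
mat side [ 0.4499 -0.0811  0.1535] res 3.57
mat top [ 0.4443 -0.0829  0.0331] res 0.64
```

The yellow-topped block fits stand A with its centre near (0.475, -0.304), long axis along world x. The press stop point is near (0.652, 0.118) with yaw 0.05, and the mat is at (0.444, -0.083). Next comes a helper that works out the move numbers.

```bash
cat > plan.py <<'E'
import sys
from h import *
from bench import get_obs
def st():
    o=get_obs();return o["tool_pos"],R.from_euler("xyz",o["ee_rot"]).as_matrix(),o
p,M,o=st()
x=[float(a) for a in sys.argv[1:5]]
Mt=(R.from_euler("z",x[3])*R.from_euler("x",np.pi)).as_matrix()
d=M.T@(np.array(x[:3])-p); rv=R.from_matrix(M.T@Mt).as_rotvec()
print("t",round(float(o["time"]),2),"pos",p.round(4),"rpy",o["ee_rot"].round(3),"w",round(float(o["width"]),4),"F",o["wrist_force"].round(2),"q",o["joint_positions"].round(2))
print("shift frac",(d/.25).round(4),"turn frac",(rv/np.pi).round(4),"rows>=",max(np.linalg.norm(d)/.0417,np.linalg.norm(rv)/np.radians(7.16)).round(1))
E
python3 plan.py 0.475 -0.304 0.16 1.52; python3 - <<'E'
from fit import *
# bar angle
from scipy.optimize import least_squares
P=[.652,.118,.052]
m=rigid(.035)
f=lambda q:np.concatenate([proj(c,m([*q[1:],P[2]],[-22,130-178*np.cos(q[0]),48+178*np.sin(q[0])]))[0]-u for c,u in((t,[72.5,127.5]),(s,[244,73]))])
r=least_squares(f,[1.8,*P[:2]]);print(r.x,r.fun)
f1=lambda q:f([q[0],*P[:2]])
r=least_squares(f1,[1.8]);print(r.x,r.fun)
E
```

```text
t 0.1 pos [0.2294 0.4993 0.2044] rpy [-3.141e+00  2.000e-03  1.140e+00] w 0.0941 F [ 0.76 -0.78 -0.15] q [ 1.04  0.09  1.37 -0.    1.68 -0.1 ]
shift frac [-2.5092  2.2344  0.1822] turn frac [-0.0002  0.0006 -0.121 ] rows>= 20.2
[1.89635083 0.65320763 0.11632694] [ 0.21316025 -0.49282624 -0.72179592  0.0830818 ]
[1.8816445] [ 0.38749015 -0.05396413 -0.98454322 -0.04395478]
```

Emit:
servo_tool(targets="1 -1 0.89 0 0 0 0;1 -1 0.89 0 0 0 0;1 -1 0.89 0 0 0 0;1 -1 0.89 0 0 0 0;1 -1 0.89 0 0 0 0;1 -1 0.89 0 0 0 0;1 -1 0.89 0 0 0 0;1 -1 0.89 0 0 0 -0.121;1 -1 0.89 0 0 0 -0.121;1 -1 0.89 0 0 0 -0.121")

```text
time: 0.93
tool_pos: [0.3279, 0.1771, 0.2052]
ee_rot: [3.141, 0.001, 1.488]
wrist_force: [0.6, -0.9, 0.1]
width: 0.0941
```

```bash
python3 plan.py 0.475 -0.304 0.16 1.52
```

```text
t 0.93 pos [0.3279 0.1771 0.2052] rpy [3.141e+00 1.000e-03 1.488e+00] w 0.0941 F [ 0.56 -0.92  0.1 ] q [ 0.34 -0.32  1.74 -0.    1.72 -1.14]
shift frac [-1.8692  0.7452  0.1824] turn frac [ 0.      0.0003 -0.0101] rows>= 12.1
```

Emit:
servo_tool(targets="1 -0.93 0.37 0 0 0 0;1 -0.93 0.37 0 0 0 0;1 -0.93 0.37 0 0 0 0;1 -0.93 0.37 0 0 0 0;1 -0.93 0.37 0 0 0 0;1 -0.93 0.37 0 0 0 0;1 -0.93 0.37 0 0 0 0")

```text
time: 1.52
tool_pos: [0.4008, -0.066, 0.2045]
ee_rot: [-3.14, 0.003, 1.478]
wrist_force: [-0.1, 0.1, 0.8]
width: 0.0937
```

Emit:
servo_tool(targets="1 -0.92 0.37 0.18 0 0 0;1 -0.92 0.37 0.18 0 0 0;1 -0.92 0.37 0.18 0 0 0;1 -0.92 0.37 0.18 0 0 0;1 -0.92 0.37 0.18 0 0 0;1 -0.92 0.37 0.18 0 0 0;1 -0.92 0.37 0.18 0 0 0;1 -0.92 0.37 0.18 0 0 0;1 -0.92 0.37 0.18 0 0 0")

```text
time: 2.27
tool_pos: [0.4731, -0.2955, 0.1599]
ee_rot: [-3.14, -0.002, 1.488]
wrist_force: [-0.2, -0.8, -0.0]
width: 0.0941
```

```bash
python3 plan.py 0.475 -0.304 0.10 1.52; python3 - <<'E'
from h import *
from bench import vision
s=vision.snapshot("side");t=vision.snapshot("top")
np.savez("side1.npz",**s);np.savez("top1.npz",**t)
a=s["image"][180:370,220:420];b=t["image"][140:330,270:470]
cv2.imwrite("pics/b.png",cv2.resize(np.hstack([a,b])[:,:,::-1],None,fx=2,fy=2,interpolation=cv2.INTER_CUBIC))
E
```

```text
t 2.27 pos [ 0.4731 -0.2955  0.1599] rpy [-3.140e+00 -2.000e-03  1.488e+00] w 0.0941 F [-0.2  -0.81 -0.  ] q [-0.66  0.12  1.43  0.    1.6  -2.15]
shift frac [-0.0338  0.0108  0.2397] turn frac [-0.0004 -0.0006 -0.0103] rows>= 1.5
```

View pics/b.png

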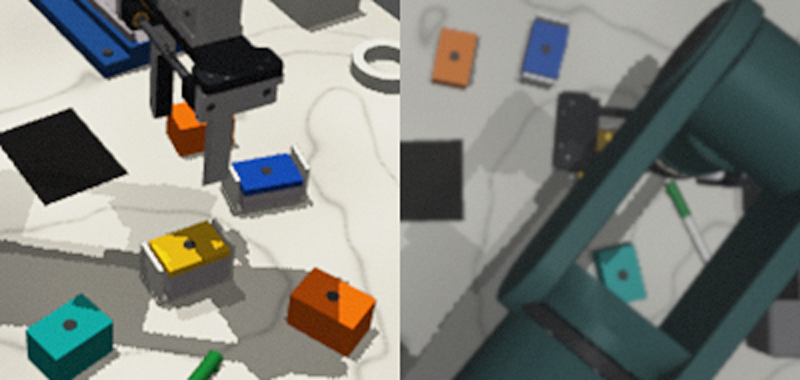

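The side view shows the yellow gauge at about (314,305) below the gripper, with the path down clear. In the top view the arm hides it.

Emit:
servo_tool(targets="1 -0.035 0.01 0.12 0 0 -0.01;1 -0.035 0.01 0.24 0 0 -0.01;1 -0.035 0.01 0.24 0 0 -0.01;1 -0.035 0.01 0.24 0 0 -0.01")

```text
time: 2.7
tool_pos: [0.4741, -0.3034, 0.0998]
ee_rot: [-3.139, -0.002, 1.52]
wrist_force: [-0.2, 0.4, 1.1]
width: 0.0941
```

```bash
python3 plan.py 0.475 -0.304 0.012 1.52; python3 - <<'E'
from h import *
from bench import vision,get_obs
s=vision.snapshot("side")
crop(s["image"],260,200,120,140,4,"pics/c.png")
p=get_obs()["tool_pos"];print(p,proj(s,p))
E
```

```text
t 2.7 pos [ 0.4741 -0.3034  0.0998] rpy [-3.139e+00 -2.000e-03  1.520e+00] w 0.0941 F [-0.17  0.37  1.09] q [-0.67  0.16  1.5   0.    1.48 -2.19]
shift frac [-0.003   0.0046  0.3513] turn frac [-0.0008 -0.0007  0.0001] rows>= 2.1
[ 0.47526429 -0.30450036  0.10179992] [[314.94366879 280.55140426]]
```

View pics/c.png

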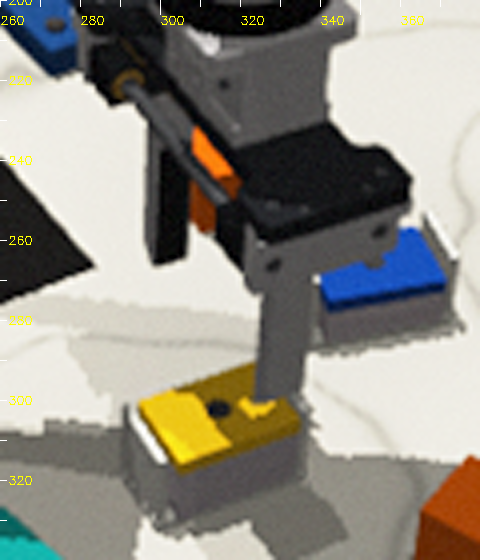

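Emit:
servo_tool(targets="1 -0.003 0.004 0.1 0 0 0;1 -0.003 0.004 0.2 0 0 0;1 -0.003 0.004 0.28 0 0 0;1 -0.003 0.004 0.34 0 0 0;1 -0.003 0.004 0.35 0 0 0;1 -0.003 0.004 0.35 0 0 0;1 -0.003 0.004 0.35 0 0 0")

```text
time: 3.33
tool_pos: [0.4775, -0.3072, 0.0156]
ee_rot: [3.138, 0.002, 1.519]
wrist_force: [0.5, -0.3, 1.8]
width: 0.0938
```

```bash
python3 plan.py 0.475 -0.304 0.012 1.52; python3 - <<'E'
from h import *
from bench import vision,get_obs
s=vision.snapshot("side")
crop(s["image"],260,220,120,120,4,"pics/d.png")
E
```

```text
t 3.33 pos [ 0.4775 -0.3072  0.0156] rpy [3.138e+00 2.000e-03 1.519e+00] w 0.0938 F [ 0.47 -0.28  1.84] q [-0.67  0.24  1.59  0.    1.31 -2.19]
shift frac [ 0.0122 -0.0106  0.0145] turn frac [ 0.0011  0.0008 -0.0003] rows>= 0.1
```

View pics/d.png

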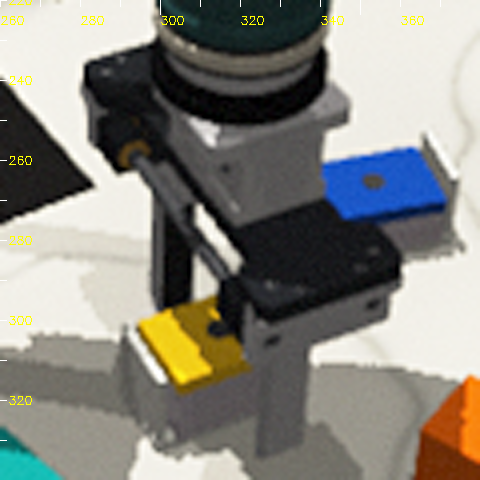

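The fingers straddle the yellow gauge with the open long sides between them. The blue spare at (350,262) is untouched. Closing now.

Emit:
servo_tool(targets="0 0 0 0.01 0 0 0;0 0 0 0.01 0 0 0;0 0 0 0.01 0 0 0;0 0 0 0.01 0 0 0;0 0 0 0.01 0 0 0;0 0 0 0.01 0 0 0;0 0 0 0.01 0 0 0;0 0 0 0.01 0 0 0;0 0 0 0.01 0 0 0;0 0 0 0.01 0 0 0")

```text
time: 4.22
tool_pos: [0.4761, -0.3054, 0.0104]
ee_rot: [-3.142, -0.002, 1.519]
wrist_force: [0.4, 4.1, 2.2]
width: 0.0438
```

```bash
python3 plan.py 0.475 -0.304 0.012 1.52
```

```text
t 4.22 pos [ 0.4761 -0.3054  0.0104] rpy [-3.142e+00 -2.000e-03  1.519e+00] w 0.0438 F [0.37 4.09 2.15] q [-0.67  0.24  1.59  0.    1.31 -2.19]
shift frac [ 0.0054 -0.0046 -0.0065] turn frac [-0.     -0.0006 -0.0004] rows>= 0.1
```

Emit:
servo_tool(targets="0 0 0 -0.04 0 0 0;0 0 0 -0.1 0 0 0;0 0 0 -0.2 0 0 0;0 0 0 -0.3 0 0 0;0 0 0 -0.38 0 0 0;0 0 0 -0.38 0 0 0;0 0 0 -0.38 0 0 0")

```text
time: 4.8
tool_pos: [0.4763, -0.3072, 0.1064]
ee_rot: [3.14, 0.002, 1.518]
wrist_force: [0.4, 1.0, -5.1]
width: 0.044
```

```bash
python3 plan.py 0.444 -0.083 0.10 0.05; python3 - <<'E'
from h import *
from bench import vision,get_obs
s=vision.snapshot("side")
crop(s["image"],200,150,190,190,3,"pics/e.png")
E
```

```text
t 4.8 pos [ 0.4763 -0.3072  0.1064] rpy [3.140e+00 2.000e-03 1.518e+00] w 0.044 F [ 0.43  0.95 -5.09] q [-0.67  0.16  1.49 -0.    1.49 -2.19]
shift frac [ 0.8889 -0.1759  0.0232] turn frac [1.000e-03 1.000e-04 4.674e-01] rows>= 11.8
```

View pics/e.png

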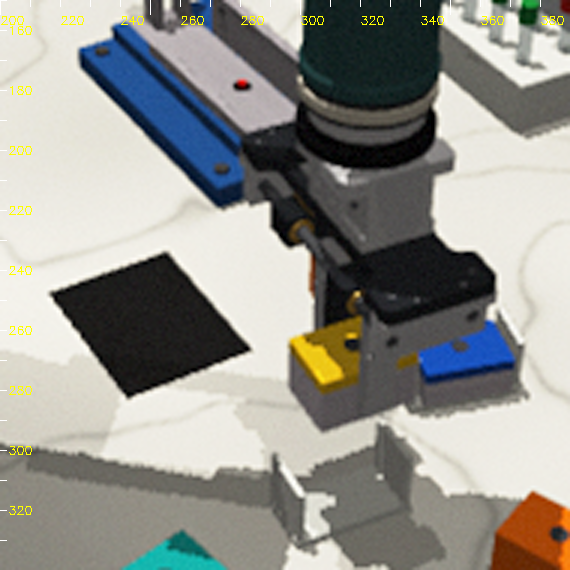

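The gauge is lifted clear of the stand, and the mat is free.

Emit:
servo_tool(targets="0 0.12 -0.02 0 0 0 0.036;0 0.25 -0.04 0 0 0 0.075;0 0.38 -0.07 0 0 0 0.114;0 0.5 -0.1 0 0 0 0.153;0 0.62 -0.12 0 0 0 0.192;0 0.72 -0.14 0 0 0 0.231;0 0.8 -0.16 0 0 0 0.27;0 0.86 -0.175 0 0 0 0.31;0 0.889 -0.176 0 0 0 0.35;0 0.889 -0.176 0 0 0 0.39;0 0.889 -0.176 0 0 0 0.43;0 0.889 -0.176 0 0 0 0.467")

```text
time: 5.85
tool_pos: [0.4418, -0.0815, 0.1027]
ee_rot: [-3.14, 0.005, 0.046]
wrist_force: [-0.1, 0.4, -3.6]
width: 0.0436
```

Emit:
servo_tool(targets="0 0 0 0.1 0 0 0;0 0 0 0.1 0 0 0;0 0 0 0.1 0 0 0")

```text
time: 6.1
tool_pos: [0.4407, -0.0813, 0.0771]
ee_rot: [-3.139, 0.008, 0.052]
wrist_force: [-0.5, 0.7, -3.4]
width: 0.0435
```

```bash
python3 plan.py 0.444 -0.083 0.009 0.05; python3 - <<'E'
from h import *
from bench import vision,get_obs
s=vision.snapshot("side")
crop(s["image"],180,150,190,150,4,"pics/f.png")
E
```

```text
t 6.1 pos [ 0.4407 -0.0813  0.0771] rpy [-3.139  0.008  0.052] w 0.0435 F [-0.51  0.66 -3.41] q [-0.31 -0.07  1.79 -0.    1.43 -0.36]
shift frac [0.0151 0.0081 0.2723] turn frac [-0.0009  0.0025  0.0006] rows>= 1.6
```

View pics/f.png

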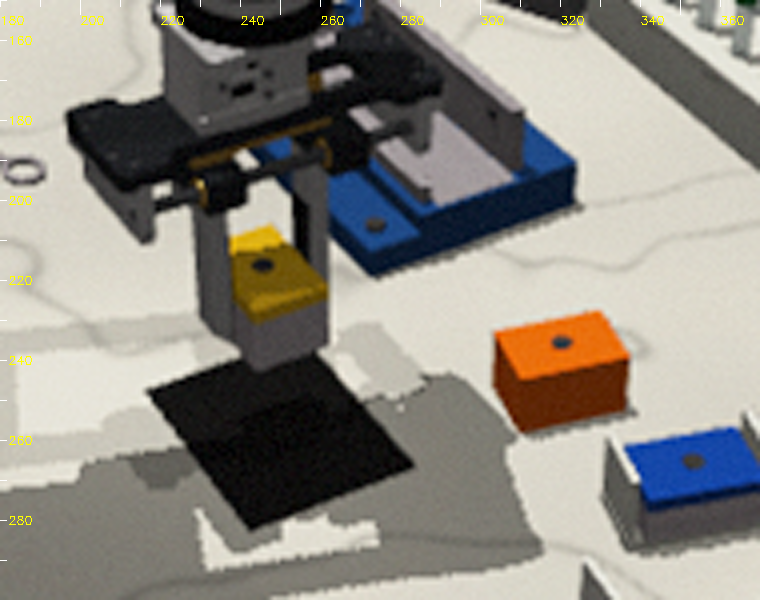

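Emit:
servo_tool(targets="0 0.01 0 0.1 0 0 0;0 0.01 0 0.18 0 0 0;0 0.01 0 0.24 0 0 0;0 0.01 0 0.265 0 0 0;0 0.01 0 0.275 0 0 0;0 0.01 0 0.28 0 0 0;0 0.01 0 0.28 0 0 0")

```text
time: 6.73
tool_pos: [0.4469, -0.0823, 0.0114]
ee_rot: [3.141, -0.002, 0.052]
wrist_force: [-0.5, -0.7, -3.4]
width: 0.0441
```

Emit:
servo_tool(targets="0 0 0 0.004 0 0 0;0 0 0 0.008 0 0 0;0 0 0 0.012 0 0 0;0 0 0 0.012 0 0 0")

```text
time: 7.07
tool_pos: [0.4462, -0.082, 0.0077]
ee_rot: [3.142, -0.0, 0.052]
wrist_force: [-0.6, 0.0, -2.6]
width: 0.0442
```

Emit:
servo_tool(targets="0 0 0 0.002 0 0 0;0 0 0 0.004 0 0 0;0 0 0 0.004 0 0 0")

```text
time: 7.32
tool_pos: [0.446, -0.0819, 0.0064]
ee_rot: [-3.141, 0.0, 0.052]
wrist_force: [-0.2, 0.5, -3.7]
width: 0.0436
```

Emit:
servo_tool(targets="0 0 0 0.002 0 0 0;0 0 0 0.004 0 0 0;0 0 0 0.004 0 0 0")

```text
time: 7.57
tool_pos: [0.4461, -0.082, 0.0064]
ee_rot: [-3.142, 0.0, 0.052]
wrist_force: [-4.4, 1.8, 5.1]
width: 0.044
```

Contact with the mat shows in the force reading. Releasing and lifting.

Emit:
servo_tool(targets="1 0 0 -0.002 0 0 0;1 0 0 -0.002 0 0 0;1 0 0 -0.002 0 0 0;1 0 0 -0.002 0 0 0;1 0 0 -0.002 0 0 0;1 0 0 -0.002 0 0 0;1 0 0 -0.06 0 0 0;1 0 0 -0.16 0 0 0;1 0 0 -0.28 0 0 0;1 0 0 -0.4 0 0 0;1 0 0 -0.4 0 0 0")

```text
time: 8.48
tool_pos: [0.4502, -0.0832, 0.1122]
ee_rot: [3.137, -0.012, 0.052]
wrist_force: [1.2, -0.1, 0.4]
width: 0.0939
```

```bash
python3 plan.py 0.446 -0.082 0.10 1.62; python3 - <<'E'
from h import *
from bench import vision,get_obs
s=vision.snapshot("side");np.savez("side2.npz",**s)
crop(s["image"],190,150,140,150,4,"pics/g.png")
E
```

```text
t 8.48 pos [ 0.4502 -0.0832  0.1122] rpy [ 3.137 -0.012  0.052] w 0.0939 F [ 1.23 -0.14  0.38] q [-0.31 -0.09  1.74  0.    1.49 -0.36]
shift frac [-0.017  -0.0059  0.0485] turn frac [ 0.004  -0.0019 -0.4992] rows>= 12.6
```

View pics/g.png

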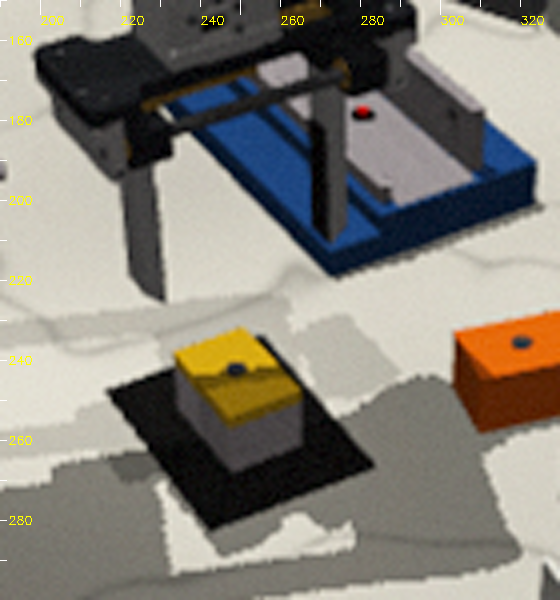

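The gauge stands on the mat by itself, centred near (237,243). Turning for the grip on its ends.

Emit:
servo_tool(targets="1 0 0 0 0 0 -0.039;1 0 0 0 0 0 -0.078;1 0 0 0 0 0 -0.117;1 0 0 0 0 0 -0.156;1 0 0 0 0 0 -0.195;1 0 0 0 0 0 -0.234;1 0 0 0 0 0 -0.273;1 0 0 0 0 0 -0.312;1 0 0 0 0 0 -0.351;1 0 0 0 0 0 -0.39;1 0 0 0 0 0 -0.43;1 0 0 0 0 0 -0.468")

```text
time: 9.53
tool_pos: [0.4451, -0.0817, 0.1036]
ee_rot: [-3.139, -0.001, 1.528]
wrist_force: [-0.0, -0.3, 0.1]
width: 0.0945
```

Emit:
servo_tool(targets="1 0 0 0 0 0 -0.031;1 0 0 0.1 0 0 -0.031;1 0 0 0.1 0 0 -0.031;1 0 0 0.1 0 0 -0.031")

```text
time: 9.87
tool_pos: [0.444, -0.0813, 0.078]
ee_rot: [-3.136, -0.002, 1.619]
wrist_force: [0.3, 0.3, -0.1]
width: 0.0938
```

```bash
python3 plan.py 0.446 -0.082 0.010 1.622; python3 - <<'E'
from h import *
from bench import vision,get_obs
s=vision.snapshot("side");np.savez("side2.npz",**s)
crop(s["image"],190,150,140,150,4,"pics/g2.png")
P=[]
for i in range(3):
    vision.snapshot("side") if i else 0;P.append(get_obs()["tool_pos"])
print(np.mean(P,0), proj(s,np.mean(P,0)))
g=[[.446+dx,-.082+dy,.042] for dx,dy in((-.022,-.032),(.022,-.032),(.022,.032),(-.022,.032))];print(proj(s,np.array(g)).round(1))
E
```

```text
t 9.87 pos [ 0.444  -0.0813  0.078 ] rpy [-3.136e+00 -2.000e-03  1.619e+00] w 0.0938 F [ 0.27  0.26 -0.11] q [-0.31 -0.07  1.78  0.    1.43 -1.93]
shift frac [-0.0037  0.0093  0.2719] turn frac [-0.0018 -0.0007 -0.001 ] rows>= 1.6
[ 0.44572503 -0.08186447  0.08012978] [[247.7168974  228.05202152]]
[[245.5 253.8]
 [264.3 247.5]
 [251.2 231. ]
 [232.9 236.9]]
```

View pics/g2.png

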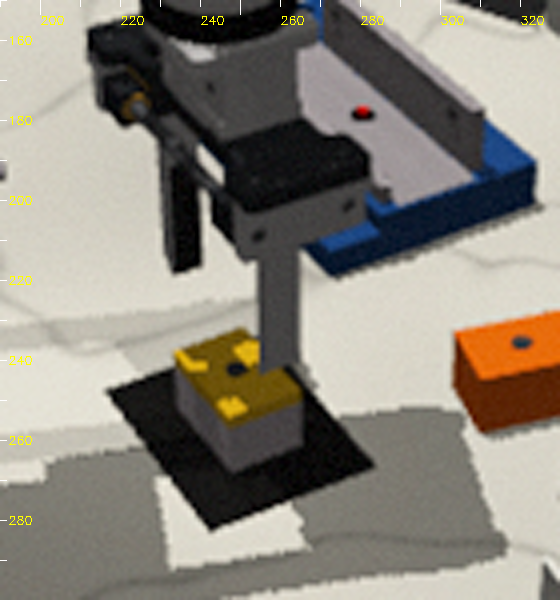

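The open fingers are lined up past the gauge's two ends. Descending and gripping.

Emit:
servo_tool(targets="1 0 0 0.08 0 0 0;1 0 0 0.16 0 0 0;1 0 0 0.22 0 0 0;1 0 0 0.26 0 0 0;1 0 0 0.278 0 0 0;1 0 0 0.278 0 0 0;0.5 0 0 0.278 0 0 0;0 0 0 0.278 0 0 0;0 0 0 0.278 0 0 0;0 0 0 0.278 0 0 0;0 0 0 0.278 0 0 0;0 0 0 0.278 0 0 0")

```text
time: 11.02
tool_pos: [0.4465, -0.082, 0.0116]
ee_rot: [3.14, 0.0, 1.619]
wrist_force: [-0.7, 0.6, 2.0]
width: 0.0641
```

Emit:
servo_tool(targets="0 0 0 0 0 0 0;0 0 0 0 0 0 0")

```text
time: 11.18
tool_pos: [0.4465, -0.082, 0.0116]
ee_rot: [3.141, -0.0, 1.619]
wrist_force: [-0.2, 0.8, 3.2]
width: 0.0639
```

Gripped by the ends, with the opening at 64 mm. Lifting and carrying to above the press channel.

Emit:
servo_tool(targets="0 0 0 -0.04 0 0 0;0 0 0 -0.12 0 0 0;0 0 0 -0.25 0 0 0;0 0 0 -0.4 0 0 0;0 0 0 -0.5 0 0 0;0 0 0 -0.5 0 0 0;0 0 0 -0.5 0 0 0")

```text
time: 11.77
tool_pos: [0.4465, -0.0822, 0.1366]
ee_rot: [3.14, 0.001, 1.619]
wrist_force: [-0.7, 0.0, -4.6]
width: 0.0636
```

```bash
python3 plan.py 0.6246 0.1163 0.13 1.625
```

```text
t 11.77 pos [ 0.4465 -0.0822  0.1366] rpy [3.140e+00 1.000e-03 1.619e+00] w 0.0636 F [-0.68  0.01 -4.6 ] q [-0.31 -0.11  1.7  -0.    1.55 -1.93]
shift frac [0.7587 0.7499 0.0273] turn frac [ 0.0006  0.0003 -0.0019] rows>= 6.4
```

Emit:
servo_tool(targets="0 0.1 0.1 0 0 0 0;0 0.22 0.22 0 0 0 0;0 0.34 0.34 0 0 0 0;0 0.46 0.46 0 0 0 0;0 0.56 0.56 0 0 0 -0.002;0 0.65 0.65 0 0 0 -0.002;0 0.71 0.71 0 0 0 -0.002;0 0.759 0.75 0 0 0 -0.002;0 0.759 0.75 0 0 0 -0.002;0 0.759 0.75 0 0 0 -0.002;0 0.759 0.75 0 0 0 -0.002")

```text
time: 12.68
tool_pos: [0.6224, 0.1158, 0.1331]
ee_rot: [-3.136, 0.001, 1.625]
wrist_force: [-0.0, 0.7, -3.3]
width: 0.0637
```

```bash
python3 plan.py 0.6246 0.1163 0.095 1.625; python3 - <<'E'
from h import *
from bench import vision,get_obs
s=vision.snapshot("side");t=vision.snapshot("top")
np.savez("side3.npz",**s);np.savez("top3.npz",**t)
crop(s["image"],205,80,140,150,4,"pics/h1.png")
crop(t["image"],110,90,150,140,4,"pics/h2.png")
E
```

```text
t 12.68 pos [0.6224 0.1158 0.1331] rpy [-3.136e+00  1.000e-03  1.625e+00] w 0.0637 F [-0.05  0.7  -3.29] q [ 0.09  0.3   1.27 -0.    1.58 -1.53]
shift frac [0.0017 0.0096 0.1525] turn frac [-0.0017  0.0003  0.0001] rows>= 0.9
```

View pics/h1.png

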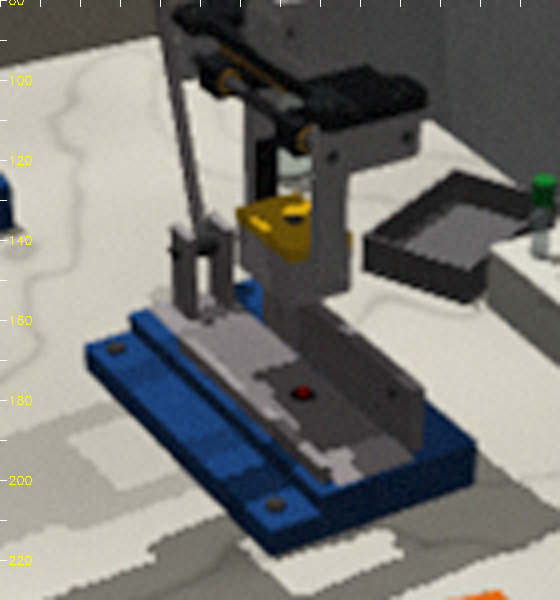

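View pics/h2.png

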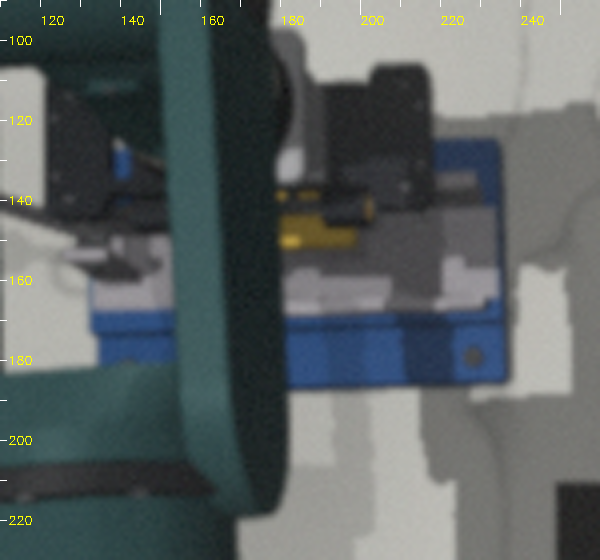

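```bash
python3 - <<'E'
from h import *
from bench import vision,get_obs
s=load("side3.npz")
P=[get_obs()["tool_pos"]]
for i in range(4): vision.snapshot("side");P.append(get_obs()["tool_pos"])
p=np.mean(P,0);print(p,np.std(P,0))
M=(R.from_euler("z",.054)).as_matrix()
for c in([-.022,.032,.031],[-.022,-.032,.031],[.022,.032,.031],[-.022,.032,-.009]):
    print(c,proj(s,p+M@c).round(1))
E
```

```text
[0.62355432 0.11567034 0.13571413] [0.00032849 0.00013652 0.00055086]
[-0.022, 0.032, 0.031] [[263.7 130.2]]
[-0.022, -0.032, 0.031] [[277.3 141.2]]
[0.022, 0.032, 0.031] [[279.3 125.9]]
[-0.022, 0.032, -0.009] [[263.9 144.8]]
```

Emit:
servo_tool(targets="0 0.002 0.004 0.06 0 0 0;0 0.002 0.004 0.12 0 0 0;0 0.002 0.004 0.14 0 0 0;0 0.002 0.004 0.14 0 0 0;0 0.002 0.004 0.14 0 0 0")

```text
time: 13.4
tool_pos: [0.625, 0.117, 0.1011]
ee_rot: [-3.141, -0.0, 1.625]
wrist_force: [0.1, 0.4, -3.0]
width: 0.0637
```

```bash
python3 - <<'E'
from h import *
from bench import vision,get_obs
P=[get_obs()["tool_pos"]]
for i in range(3): s=vision.snapshot("side");P.append(get_obs()["tool_pos"])
p=np.mean(P[1:],0);print(p)
M=(R.from_euler("z",.054)).as_matrix()
for c in([-.022,.032,.031],[-.022,-.032,.031],[.022,.032,.031],[-.022,.032,-.009],[-.022,-.032,-.009],[.022,-.032,-.009]):
    print(c,proj(s,p+M@c).round(1))
crop(s["image"],225,110,110,110,7,"pics/i1.png")
E
```

```text
[0.62578781 0.1171464  0.10223941]
[-0.022, 0.032, 0.031] [[264.4 142. ]]
[-0.022, -0.032, 0.031] [[277.9 153.2]]
[0.022, 0.032, 0.031] [[279.8 137.6]]
[-0.022, 0.032, -0.009] [[264.7 156.2]]
[-0.022, -0.032, -0.009] [[277.9 167.7]]
[0.022, -0.032, -0.009] [[293.2 162.9]]
```

View pics/i1.png

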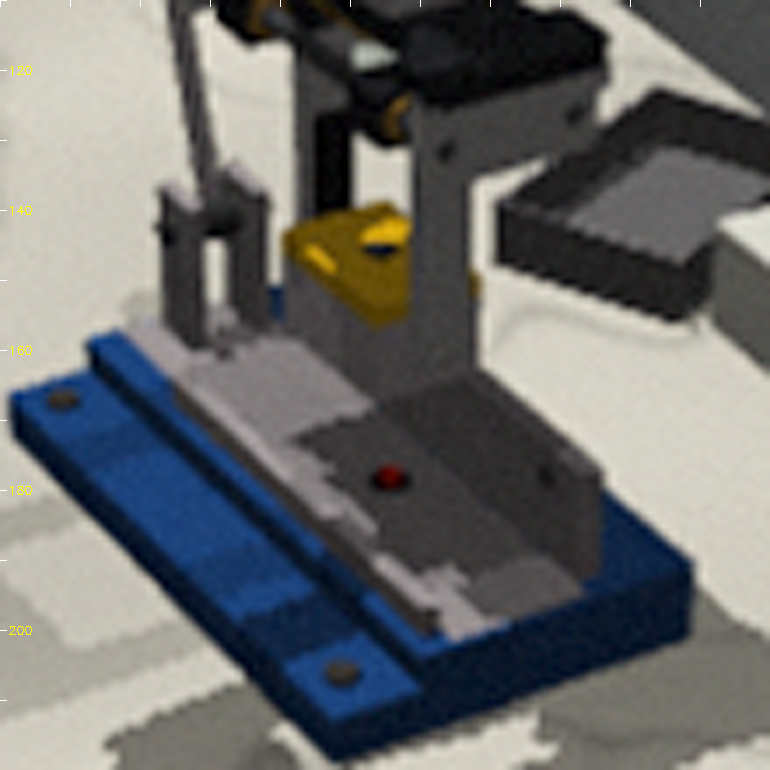

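The gauge hangs over mid-channel: its bottom front corner is at (278.6,167) and the pin at (281,178). The offsets match the prediction to about 1 px. Lowering.

Emit:
servo_tool(targets="0 0 0 0.05 0 0 0;0 0 0 0.1 0 0 0;0 0 0 0.14 0 0 0;0 0 0 0.17 0 0 0;0 0 0 0.19 0 0 0;0 0 0 0.19 0 0 0;0 0 0 0.19 0 0 0")

```text
time: 14.13
tool_pos: [0.6249, 0.1172, 0.0528]
ee_rot: [-3.141, -0.0, 1.626]
wrist_force: [0.5, -0.3, -4.6]
width: 0.0643
```

```bash
python3 - <<'E'
from h import *
from bench import vision,get_obs
s=vision.snapshot("side");vision.snapshot("side");o=get_obs();print(o["time"],o["tool_pos"],o["wrist_force"])
crop(s["image"],225,110,110,110,7,"pics/j1.png")
E
```

```text
14.2333 [0.62570413 0.1172434  0.05416122] [-1.01357174  0.0194565  -2.57092964]
```

View pics/j1.png

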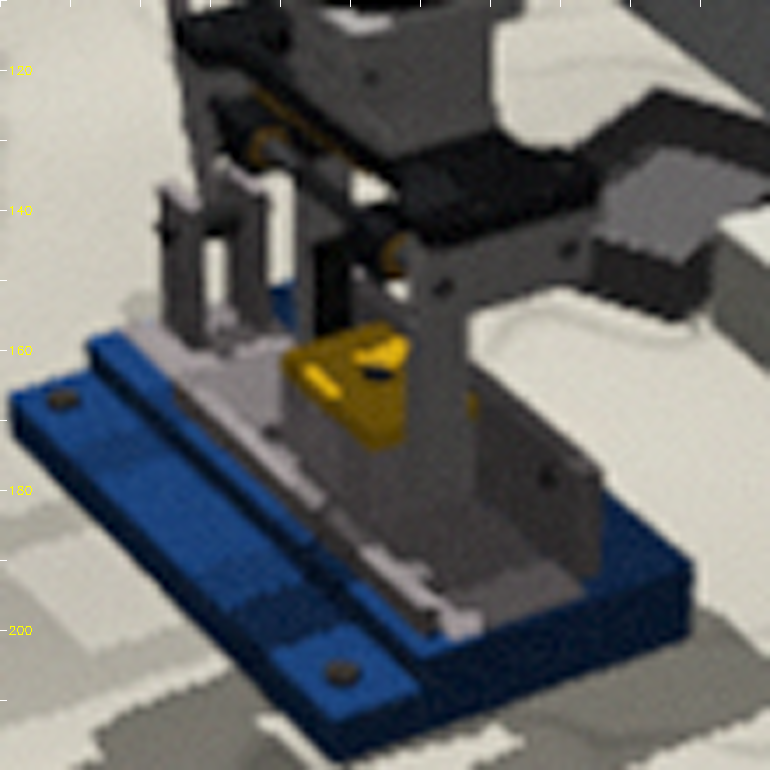

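The gauge is inside the channel, clear of the lip and the stop.

Emit:
servo_tool(targets="0 0 0 0.01 0 0 0;0 0 0 0.02 0 0 0;0 0 0 0.026 0 0 0;0 0 0 0.026 0 0 0;0 0 0 0.026 0 0 0")

```text
time: 14.65
tool_pos: [0.6252, 0.1172, 0.0471]
ee_rot: [3.141, -0.0, 1.625]
wrist_force: [-0.1, 0.6, -2.9]
width: 0.0641
```

Emit:
servo_tool(targets="0 0 0 0.002 0 0 0;0 0 0 0.004 0 0 0;0 0 0 0.004 0 0 0")

```text
time: 14.9
tool_pos: [0.6252, 0.1171, 0.046]
ee_rot: [3.142, -0.0, 1.625]
wrist_force: [-0.0, 0.5, -3.4]
width: 0.0639
```

Emit:
servo_tool(targets="0 0 0 0.002 0 0 0;0 0 0 0.004 0 0 0;0 0 0 0.004 0 0 0")

```text
time: 15.15
tool_pos: [0.6252, 0.1172, 0.045]
ee_rot: [3.141, -0.0, 1.625]
wrist_force: [-0.2, 0.6, -3.3]
width: 0.0639
```

Just above the bed. Moving towards the stop plate in small steps, watching the force.

Emit:
servo_tool(targets="0 0 0.004 0 0 0 0;0 0 0.008 0 0 0 0;0 0 0.012 0 0 0 0;0 0 0.012 0 0 0 0")

```text
time: 15.48
tool_pos: [0.6283, 0.1174, 0.045]
ee_rot: [3.141, -0.0, 1.625]
wrist_force: [0.2, 0.5, -3.0]
width: 0.0638
```

Emit:
servo_tool(targets="0 0 0.002 0 0 0 0;0 0 0.004 0 0 0 0;0 0 0.004 0 0 0 0")

```text
time: 15.73
tool_pos: [0.6292, 0.1174, 0.0449]
ee_rot: [3.142, -0.0, 1.625]
wrist_force: [-0.6, 0.2, -3.2]
width: 0.0635
```

Emit:
servo_tool(targets="0 0 0.002 0 0 0 0;0 0 0.004 0 0 0 0;0 0 0.004 0 0 0 0")

```text
time: 15.98
tool_pos: [0.6303, 0.1175, 0.045]
ee_rot: [3.141, -0.0, 1.626]
wrist_force: [-0.3, -0.2, -3.8]
width: 0.0639
```

Emit:
servo_tool(targets="0 0 0.002 0 0 0 0;0 0 0.004 0 0 0 0;0 0 0.004 0 0 0 0")

```text
time: 16.23
tool_pos: [0.6309, 0.1175, 0.045]
ee_rot: [-3.141, -0.0, 1.625]
wrist_force: [-2.0, -0.3, -2.7]
width: 0.0636
```

Emit:
servo_tool(targets="0 0 0.002 0 0 0 0;0 0 0.004 0 0 0 0;0 0 0.004 0 0 0 0")

```text
time: 16.48
tool_pos: [0.6309, 0.1175, 0.045]
ee_rot: [-3.139, 0.0, 1.625]
wrist_force: [-5.3, 0.6, -0.2]
width: 0.0637
```

```bash
python3 -c "
from bench import get_obs;o=get_obs();print(o['wrist_torque'],o['ee_rot'],o['tool_pos'])"
```

```text
[-0.04940405  0.83666047 -0.10629771] [-3.13867728e+00  4.39191527e-05  1.62530479e+00] [0.63091653 0.11749747 0.04499766]
```

Emit:
servo_tool(targets="0 0 0 0.002 0 0 0;0 0 0 0.004 0 0 0;0 0 0 0.004 0 0 0")

```text
time: 16.73
tool_pos: [0.6309, 0.1175, 0.0447]
ee_rot: [-3.139, 0.0, 1.625]
wrist_force: [-6.9, -0.7, 0.9]
width: 0.0639
```

Emit:
servo_tool(targets="0 0 0 0.002 0 0 0;0 0 0 0.004 0 0 0;0 0 0 0.004 0 0 0")

```text
time: 16.98
tool_pos: [0.6309, 0.1175, 0.0447]
ee_rot: [-3.139, 0.0, 1.625]
wrist_force: [-7.6, 0.2, 5.4]
width: 0.0639
```

```bash
python3 -c "
from bench import get_obs;o=get_obs();print(o['wrist_torque'],o['ee_rot'],o['tool_pos'])"
```

```text
[-0.11739549  1.31925265 -0.14716932] [-3.13935972e+00  4.70194613e-05  1.62539150e+00] [0.63093334 0.11751193 0.04467084]
```

Seated on the bed and against the stop. Releasing.

Emit:
servo_tool(targets="0 0 0 -0.004 0 0 0;0 0 0 -0.004 0 0 0;1 0 0 -0.004 0 0 0;1 0 0 -0.004 0 0 0;1 0 0 -0.004 0 0 0;1 0 0 -0.004 0 0 0;1 0 0 -0.004 0 0 0;1 0 0 -0.004 0 0 0")

```text
time: 17.65
tool_pos: [0.6325, 0.1176, 0.0442]
ee_rot: [3.141, -0.0, 1.625]
wrist_force: [-0.7, 0.9, 0.0]
width: 0.094
```

```bash
python3 - <<'E'
from h import *
from bench import vision,get_obs
s=vision.snapshot("side");vision.snapshot("side");o=get_obs();print(o["time"],o["tool_pos"],o["wrist_force"],o["width"])
crop(s["image"],225,110,110,110,7,"pics/k1.png")
E
```

```text
17.75 [0.63230766 0.11757565 0.04402041] [-0.35633736  0.6322659   0.17691006] 0.0937559087854139
```

View pics/k1.png

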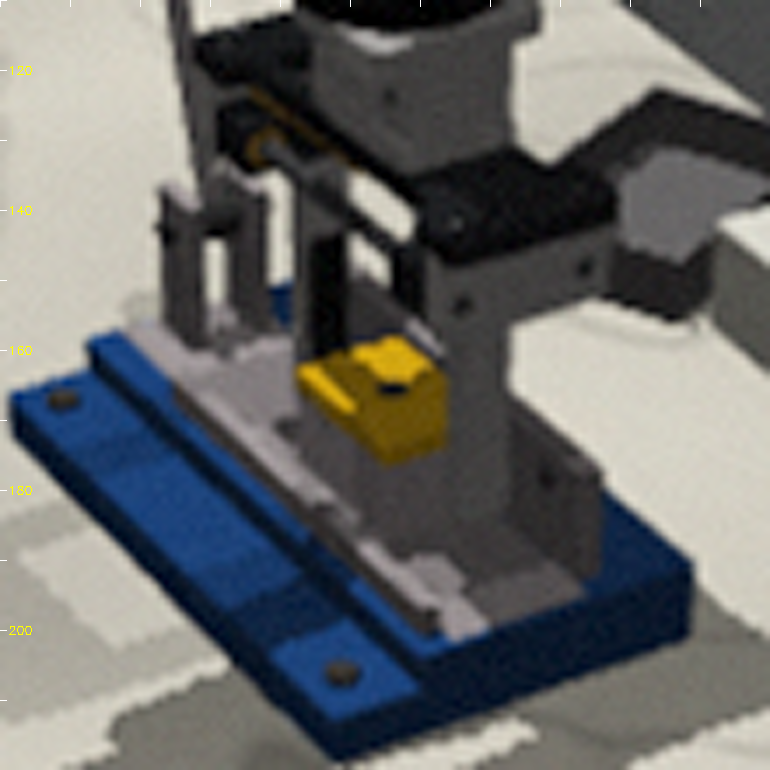

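Emit:
servo_tool(targets="1 0 0 -0.05 0 0 0;1 0 0 -0.12 0 0 0;1 0 0 -0.24 0 0 0;1 0 0 -0.38 0 0 0;1 0 0 -0.5 0 0 0;0 0 -0.12 -0.62 0 0 0;0 0 -0.24 -0.64 0 0 0;0 0 -0.38 -0.64 0 0 0;0 0 -0.5 -0.64 0 0 0;0 0 -0.6 -0.64 0 0 0;0 0 -0.6 -0.64 0 0 0")

```text
time: 18.67
tool_pos: [0.4788, 0.1094, 0.2058]
ee_rot: [3.141, -0.0, 1.626]
wrist_force: [1.1, 0.6, -0.0]
width: 0.057
```

```bash
python3 - <<'E'
from h import *
from bench import vision,get_obs
s=vision.snapshot("side");t=vision.snapshot("top");o=get_obs();print(o["time"],o["tool_pos"],o["wrist_force"],o["width"])
np.savez("side4.npz",**s);np.savez("top4.npz",**t)
crop(s["image"],215,60,120,160,4,"pics/l1.png")
crop(t["image"],60,90,200,120,4,"pics/l2.png")
E
```

```text
18.7667 [0.48226594 0.10942158 0.20550339] [ 0.10580985 -0.29954437 -0.1714001 ] 0.048798511977486345
```

View pics/l1.png

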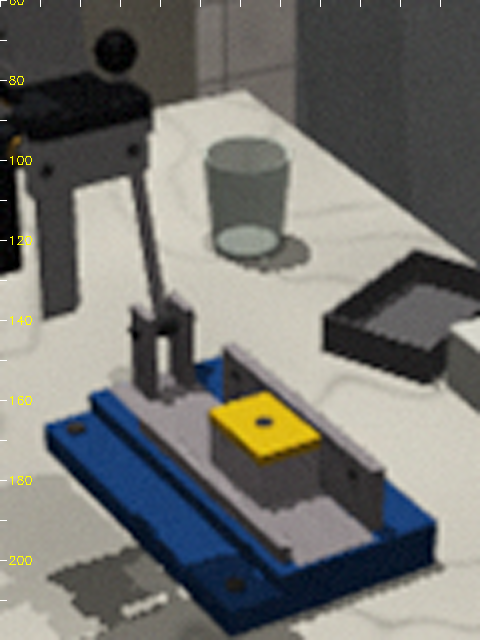

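View pics/l2.png

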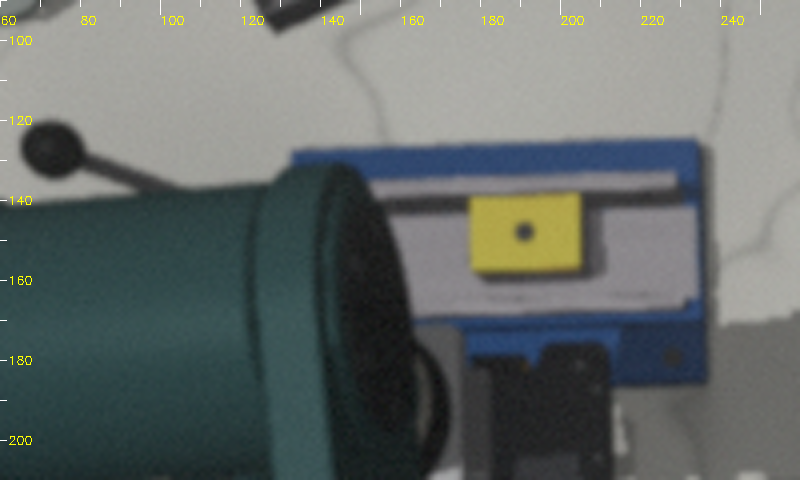

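```bash
python3 - <<'E'
from h import *
t=load("top4.npz");s=load("side4.npz")
print("top: hole",ray(t,[191.2,147.8],.075),"pin",ray(t,[193.8,151.5],.04))
print("corners",[ray(t,[60+a/4,90+b/4],.075).round(4) for a,b in((470,196),(580,193),(582,271),(472,273))])
print("side: hole",ray(s,[215+264/4,60+421/4],.075),"pin",ray(s,[280.7,178],.04))
print("if bottom on bed, side corner check: top z .075 vs")
E
python3 plan.py 0.49 0.345 0.24 1.625
```

```text
top: hole [0.62918197 0.11676793 0.075     ] pin [0.6288278  0.11779409 0.04      ]
corners [array([0.6495, 0.1494, 0.075 ]), array([0.6524, 0.0855, 0.075 ]), array([0.6063, 0.0828, 0.075 ]), array([0.604 , 0.1464, 0.075 ])]
side: hole [0.63192878 0.11703213 0.075     ] pin [0.62935953 0.11355898 0.04      ]
if bottom on bed, side corner check: top z .075 vs
t 18.77 pos [0.4823 0.1094 0.2055] rpy [ 3.139 -0.     1.626] w 0.0488 F [ 0.11 -0.3  -0.17] q [ 0.11 -0.04  1.5   0.    1.68 -1.52]
shift frac [ 0.9392  0.083  -0.1375] turn frac [ 0.001  -0.0001  0.0002] rows>= 5.7
```

The gauge is released, flush to the stop and centred over the pin to within 1–3 mm in both views. The knob is at side (244,73). Now I'll go around to the far side of the bar with the fingers closed.

Emit:
servo_tool(targets="0 0.14 0.02 -0.04 0 0 0;0 0.3 0.03 -0.08 0 0 0;0 0.46 0.04 -0.12 0 0 0;0 0.62 0.05 -0.138 0 0 0;0 0.77 0.06 -0.138 0 0 0;0 0.88 0.07 -0.138 0 0 0;0 0.945 0.08 -0.138 0 0 0;0 0.945 0.08 -0.138 0 0 0;0 0.945 0.08 -0.138 0 0 0")

```text
time: 19.52
tool_pos: [0.4901, 0.347, 0.2378]
ee_rot: [-3.141, 0.001, 1.627]
wrist_force: [-0.6, 0.0, 0.6]
width: 0.0007
```

```bash
python3 plan.py 0.6184 0.347 0.24 1.625
```

```text
t 19.52 pos [0.4901 0.347  0.2378] rpy [-3.141e+00  1.000e-03  1.627e+00] w 0.0007 F [-0.62  0.02  0.56] q [ 0.52  0.2   1.18 -0.    1.76 -1.1 ]
shift frac [-0.0288  0.5124 -0.009 ] turn frac [-0.0002  0.0003  0.0006] rows>= 3.1
```

Emit:
servo_tool(targets="0 -0.01 0.1 -0.01 0 0 0;0 -0.02 0.22 -0.01 0 0 0;0 -0.02 0.34 -0.01 0 0 0;0 -0.02 0.44 -0.01 0 0 0;0 -0.02 0.512 -0.01 0 0 0;0 -0.02 0.512 -0.01 0 0 0;0 -0.02 0.512 -0.01 0 0 0")

```text
time: 20.1
tool_pos: [0.6184, 0.3465, 0.2401]
ee_rot: [-3.14, 0.001, 1.623]
wrist_force: [-0.6, 0.5, -0.3]
width: 0.0007
```

```bash
python3 plan.py 0.6184 0.347 0.24 1.625; python3 - <<'E'
from h import *
from bench import vision,get_obs
s=vision.snapshot("side");t=vision.snapshot("top")
crop(s["image"],185,30,120,140,4,"pics/m1.png")
crop(t["image"],30,90,150,120,4,"pics/m2.png")
p=get_obs()["tool_pos"];print(p,proj(s,p),proj(t,p))
E
```

```text
t 20.1 pos [0.6184 0.3465 0.2401] rpy [-3.140e+00  1.000e-03  1.623e+00] w 0.0007 F [-0.6   0.49 -0.31] q [ 0.43  0.46  0.84 -0.    1.84 -1.19]
shift frac [0.002  0.0001 0.0003] turn frac [-0.0005  0.0002 -0.0007] rows>= 0.0
[0.61705227 0.34756621 0.24151137] [[234.45192878  71.19054213]] [[ 51.15013876 130.46375594]]
```

View pics/m1.png

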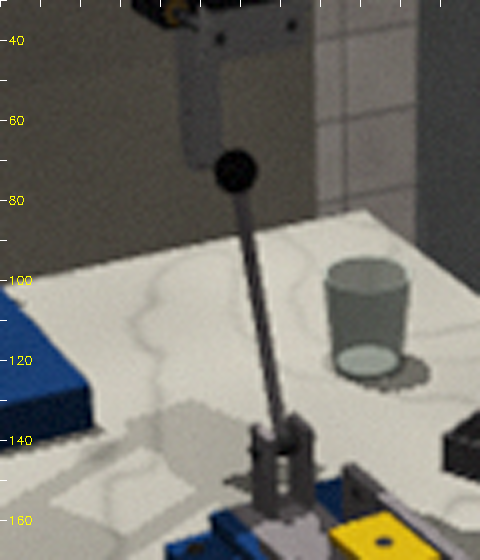

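View pics/m2.png

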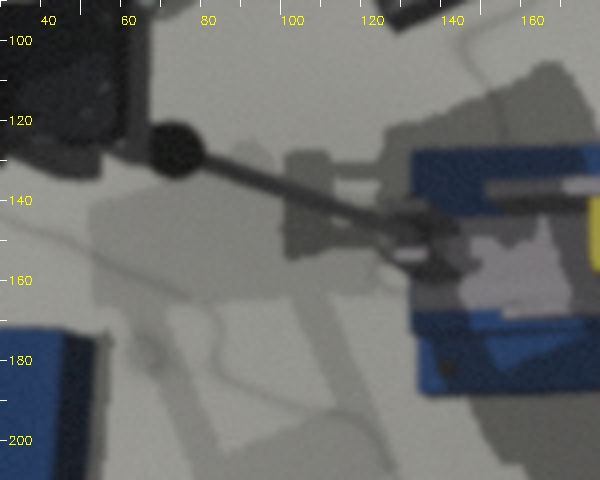

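The closed fingertips (about (234,70)) are right behind the knob (244,73). Sweeping it over.

Emit:
servo_tool(targets="0 -0.02 0 0 0 0 0;0 -0.05 0 0 0 0 0;0 -0.08 0 0 0 0 0;0 -0.11 0 0 0 0 0;0 -0.14 0 0 0 0 0;0 -0.17 0 0 0 0 0;0 -0.2 0 0 0 0 0;0 -0.23 0 0 0 0 0;0 -0.26 0 0 0 0 0;0 -0.3 0 0 0 0 0;0 -0.3 0 0 0 0 0")

```text
time: 21.12
tool_pos: [0.6219, 0.271, 0.2408]
ee_rot: [-3.141, 0.002, 1.623]
wrist_force: [-0.2, -0.8, -0.7]
width: 0.0002
```

```bash
python3 - <<'E'
from h import *
from bench import vision,get_obs
s=vision.snapshot("side");o=get_obs();print(o["time"],o["tool_pos"],o["wrist_force"])
crop(s["image"],205,30,120,140,4,"pics/n1.png")
E
```

```text
21.1667 [0.62175472 0.27182715 0.24068228] [-0.28044801  0.78237265 -0.31777798]
```

View pics/n1.png

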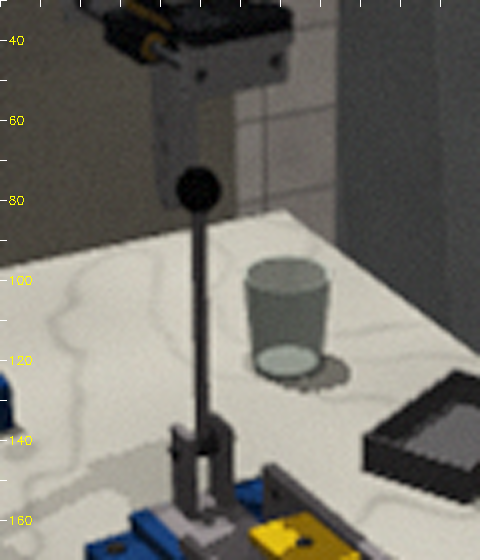

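Emit:
servo_tool(targets="0 -0.03 0 0 0 0 0;0 -0.06 0 0 0 0 0;0 -0.09 0 0 0 0 0;0 -0.12 0 0 0 0 0;0 -0.15 0 0 0 0 0;0 -0.18 0 0 0 0 0;0 -0.21 0 0 0 0 0;0 -0.24 0 0 0 0 0;0 -0.27 0 0 0 0 0;0 -0.3 0 0 0 0 0;0 -0.34 0 0 0 0 0;0 -0.34 0 0 0 0 0")

```text
time: 22.17
tool_pos: [0.6266, 0.1863, 0.2414]
ee_rot: [3.141, 0.001, 1.623]
wrist_force: [0.9, 1.7, 0.5]
width: 0.0002
```

```bash
python3 - <<'E'
from h import *
from bench import vision,get_obs
s=vision.snapshot("side");o=get_obs();print(o["time"],o["tool_pos"],o["wrist_force"])
np.savez("side5.npz",**s)
crop(s["image"],205,30,120,140,4,"pics/o1.png")
E
```

```text
22.2167 [0.6265099  0.18718436 0.24135436] [0.79506682 0.39396559 0.09937478]
```

View pics/o1.png

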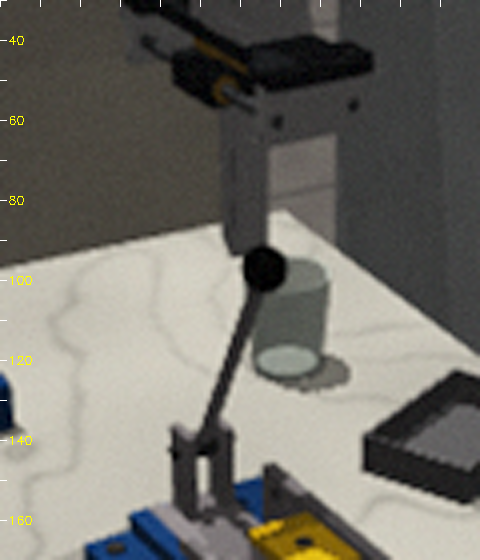

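```bash
cat > bar.py <<'E'
from h import *
def knob(a):
    y=130-178*np.cos(a);z=48+178*np.sin(a);x=-22
    c,s=np.cos(.054),np.sin(.054)
    return np.array([.6525+(c*x-s*y)/1000,.1185+(s*x+c*y)/1000,.035+z/1000])
if __name__=="__main__":
    import sys
    s=load(sys.argv[1]);u=np.array([float(sys.argv[2]),float(sys.argv[3])])
    r=least_squares(lambda a:proj(s,knob(a[0]))[0]-u,[float(sys.argv[4])]);print(r.x,r.fun,knob(r.x[0]))
E
python3 bar.py side5.npz 271 97.2 1.0; python3 -c "
from bar import *
for a in np.arange(1.1,-.01,-.1): print(round(a,2),knob(a).round(4))"
```

```text
[1.0750173] [-0.20853766  0.12315004] [0.62808585 0.16256888 0.23956851]
1.1 [0.6279 0.1665 0.2416]
1.0 [0.6287 0.1511 0.2328]
0.9 [0.6295 0.1366 0.2224]
0.8 [0.6302 0.1233 0.2107]
0.7 [0.6309 0.1112 0.1977]
0.6 [0.6314 0.1004 0.1835]
0.5 [0.6319 0.0911 0.1683]
0.4 [0.6324 0.0834 0.1523]
0.3 [0.6327 0.0773 0.1356]
0.2 [0.6329 0.0729 0.1184]
0.1 [0.6331 0.0703 0.1008]
-0.0 [0.6331 0.0694 0.083 ]
```

Bar at about 1.07 rad and the knob at (271,97). Next I go over the top of the knob and press it down along its arc.

Emit:
servo_tool(targets="0 0.02 0 -0.06 0 0 0;0 0.02 0 -0.14 0 0 0;0 0.02 0 -0.16 0 0 0;0 -0.06 0 -0.16 0 0 0;0 -0.09 0 -0.16 0 0 0;0 -0.09 0 -0.16 0 0 0;0 -0.09 0 -0.16 0 0 0")

```text
time: 22.8
tool_pos: [0.6273, 0.1659, 0.2803]
ee_rot: [-3.141, -0.0, 1.625]
wrist_force: [-0.5, 0.6, -1.2]
width: 0.0003
```

```bash
python3 - <<'E'
from h import *
from bar import knob
from bench import vision,get_obs
s=vision.snapshot("side");o=get_obs();p=o["tool_pos"];print(o["time"],p,o["wrist_force"])
M=R.from_euler("xyz",[np.pi,0,1.625]).as_matrix()
for a in(1.0,.9,.8,.7,.6,.5,.4,.3,.2,.1,0,-.02):
    print(a,(M.T@(knob(a)+[0,.003,.013]-p)/.25).round(3))
crop(s["image"],205,30,120,140,4,"pics/p1.png")
E
```

```text
22.85 [0.62726206 0.16632921 0.28024942] [ 0.13995774  0.18271368 -0.49281477]
1.0 [-0.049  0.003  0.138]
0.9 [-0.107  0.003  0.179]
0.8 [-0.161  0.003  0.226]
0.7 [-0.209  0.003  0.278]
0.6 [-0.252  0.003  0.335]
0.5 [-0.289  0.003  0.396]
0.4 [-0.32   0.003  0.46 ]
0.3 [-0.345  0.003  0.527]
0.2 [-0.362  0.003  0.596]
0.1 [-0.373  0.003  0.666]
0 [-0.377  0.003  0.737]
-0.02 [-0.376  0.003  0.751]
```

View pics/p1.png

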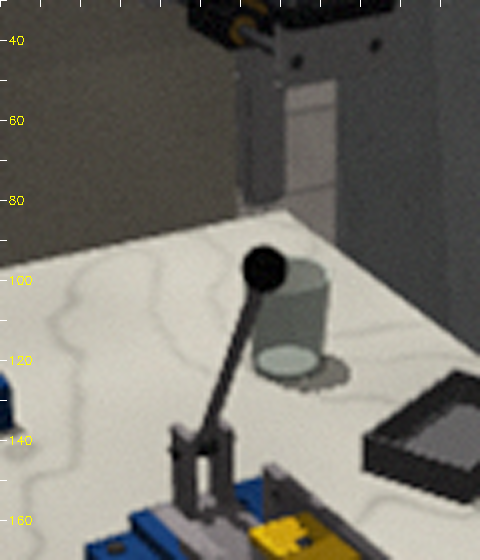

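The tip sits over the knob at (265,83). Pressing along the arc.

Emit:
servo_tool(targets="0 -0.01 0.003 0.08 0 0 0;0 -0.03 0.003 0.12 0 0 0;0 -0.05 0.003 0.138 0 0 0;0 -0.08 0.003 0.158 0 0 0;0 -0.107 0.003 0.179 0 0 0;0 -0.134 0.003 0.202 0 0 0;0 -0.161 0.003 0.226 0 0 0;0 -0.185 0.003 0.252 0 0 0;0 -0.209 0.003 0.278 0 0 0;0 -0.231 0.003 0.307 0 0 0;0 -0.252 0.003 0.335 0 0 0;0 -0.252 0.003 0.335 0 0 0")

```text
time: 23.85
tool_pos: [0.6323, 0.0963, 0.1983]
ee_rot: [3.14, 0.012, 1.62]
wrist_force: [-0.6, -12.6, 7.4]
width: 0.0007
```

```bash
python3 - <<'E'
from h import *
from bar import knob
from bench import vision,get_obs
s=vision.snapshot("side");o=get_obs();p=o["tool_pos"];print(o["time"],p,o["wrist_force"])
np.savez("side6.npz",**s)
M=R.from_euler("xyz",[np.pi,0,1.625]).as_matrix()
for a in(.6,.5,.4,.3,.2,.1,.05,0,-.02):
    print(a,(M.T@(knob(a)+[0,.003,.013]-p)/.25).round(3))
crop(s["image"],205,70,120,140,4,"pics/q1.png")
E
```

```text
23.9 [0.63229198 0.09664076 0.19875197] [ -0.54765372 -11.18078767   7.44842249]
0.6 [ 0.027 -0.002  0.009]
0.5 [-0.01  -0.002  0.07 ]
0.4 [-0.041 -0.002  0.134]
0.3 [-0.065 -0.002  0.201]
0.2 [-0.083 -0.002  0.27 ]
0.1 [-0.094 -0.002  0.34 ]
0.05 [-0.096 -0.002  0.375]
0 [-0.097 -0.002  0.411]
-0.02 [-0.097 -0.002  0.425]
```

View pics/q1.png

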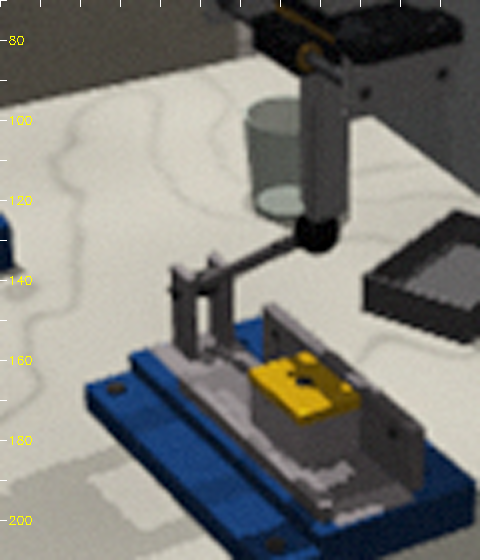

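```bash
python3 bar.py side6.npz 284.2 128.2 .6
```

```text
[0.61056566] [-0.10405814  0.0316777 ] [0.63138699 0.10149602 0.18505292]
```

The sideways force is 12 N, because the tip has drifted ahead of the knob's crown. I'll lift off, go back behind the crown and press again.

Emit:
servo_tool(targets="0 0 0 -0.04 0 0 0;0 0 0 -0.08 0 0 0;0 0 0 -0.08 0 0 0")

```text
time: 24.15
tool_pos: [0.6324, 0.1039, 0.2196]
ee_rot: [3.138, -0.001, 1.626]
wrist_force: [0.8, -0.1, 0.4]
width: 0.0002
```

```bash
python3 - <<'E'
from h import *
from bench import vision,get_obs
s=vision.snapshot("side");o=get_obs();p=o["tool_pos"];print(o["time"],p,o["wrist_force"],o["ee_rot"])
np.savez("side7.npz",**s)
crop(s["image"],225,70,110,130,5,"pics/r1.png")
E
```

```text
24.2 [0.63217076 0.10403093 0.21861014] [ 0.07152697 -0.23338451 -0.92626825] [ 3.13914629e+00 -8.18205748e-04  1.62639635e+00]
```

View pics/r1.png

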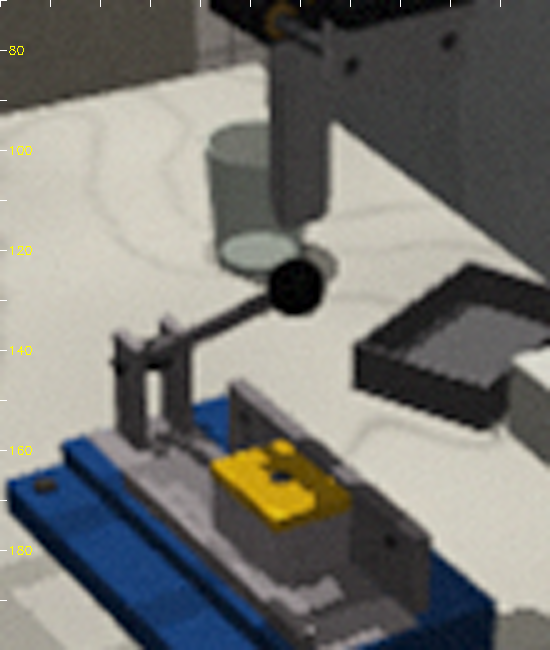

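```bash
python3 - <<'E'
from h import *
from bar import knob
from bench import get_obs
p=get_obs()["tool_pos"]
M=R.from_euler("xyz",[np.pi,0,1.625]).as_matrix()
for a in(.62,.55,.5,.45,.4,.35,.3,.2,.1,0):
    print(a,(M.T@(knob(a)+[0,.006,.014]-p)/.25).round(3))
E
```

```text
0.62 [ 0.018 -0.002  0.073]
0.55 [-0.01  -0.002  0.114]
0.5 [-0.027 -0.002  0.145]
0.45 [-0.044 -0.002  0.177]
0.4 [-0.058 -0.002  0.209]
0.35 [-0.071 -0.002  0.242]
0.3 [-0.083 -0.002  0.276]
0.2 [-0.1   -0.002  0.345]
0.1 [-0.111 -0.002  0.415]
0 [-0.115 -0.002  0.486]
```

Emit:
servo_tool(targets="0 0.018 0 0.04 0 0 0;0 0.018 0 0.07 0 0 0;0 0.004 0 0.092 0 0 0;0 -0.01 0 0.114 0 0 0;0 -0.027 0 0.145 0 0 0;0 -0.044 0 0.177 0 0 0;0 -0.058 0 0.209 0 0 0;0 -0.058 0 0.209 0 0 0")

```text
time: 24.87
tool_pos: [0.6314, 0.0876, 0.1621]
ee_rot: [-3.137, 0.0, 1.624]
wrist_force: [0.4, -0.1, -0.8]
width: 0.0007
```

```bash
python3 - <<'E'
from h import *
from bench import vision,get_obs
s=vision.snapshot("side");o=get_obs();p=o["tool_pos"];print(o["time"],p,o["wrist_force"],o["ee_rot"])
np.savez("side8.npz",**s)
crop(s["image"],225,90,110,130,5,"pics/r2.png")
E
```

```text
24.9167 [0.63174036 0.08803817 0.16321909] [0.31897033 0.8472927  0.56970127] [-3.13872913e+00 -9.13635256e-05  1.62449758e+00]
```

View pics/r2.png

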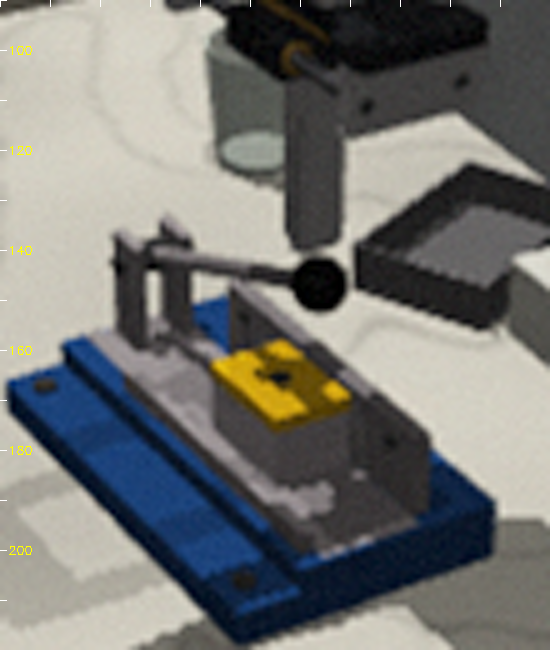

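```bash
python3 bar.py side8.npz 289 146.8 .4; python3 - <<'E'
from h import *
from bar import knob
from bench import get_obs
p=get_obs()["tool_pos"]
M=R.from_euler("xyz",[np.pi,0,1.625]).as_matrix()
for a in(.4,.35,.3,.25,.2,.15,.1,.05,0,-.02):
    print(a,(M.T@(knob(a)+[0,.006,.014]-p)/.25).round(3))
E
```

```text
[0.35654169] [-0.40925391  0.07292433] [0.6325186  0.08056074 0.14512832]
0.4 [ 0.005  0.003 -0.012]
0.35 [-0.008  0.003  0.021]
0.3 [-0.019  0.003  0.054]
0.25 [-0.029  0.003  0.089]
0.2 [-0.037  0.003  0.123]
0.15 [-0.043  0.003  0.158]
0.1 [-0.047  0.003  0.194]
0.05 [-0.05   0.003  0.229]
0 [-0.051  0.003  0.265]
-0.02 [-0.051  0.003  0.279]
```

Emit:
servo_tool(targets="0 -0.008 0 0.021 0 0 0;0 -0.015 0 0.04 0 0 0;0 -0.022 0 0.065 0 0 0;0 -0.029 0 0.089 0 0 0;0 -0.035 0 0.115 0 0 0;0 -0.04 0 0.14 0 0 0;0 -0.044 0 0.165 0 0 0;0 -0.047 0 0.19 0 0 0;0 -0.049 0 0.21 0 0 0;0 -0.05 0 0.23 0 0 0;0 -0.05 0 0.23 0 0 0")

```text
time: 25.83
tool_pos: [0.6324, 0.0763, 0.1058]
ee_rot: [-3.139, -0.0, 1.625]
wrist_force: [-0.6, 0.2, -1.0]
width: 0.0003
```

```bash
python3 - <<'E'
from h import *
from bench import vision,get_obs
s=vision.snapshot("side");o=get_obs();p=o["tool_pos"];print(o["time"],p,o["wrist_force"],o["ee_rot"])
np.savez("side9.npz",**s)
crop(s["image"],225,100,110,110,6,"pics/r3.png")
E
```

```text
25.8833 [0.63270142 0.07633974 0.10660832] [-0.44822015  0.23901537  0.46764213] [-3.14013994e+00 -2.02860459e-04  1.62554843e+00]
```

View pics/r3.png

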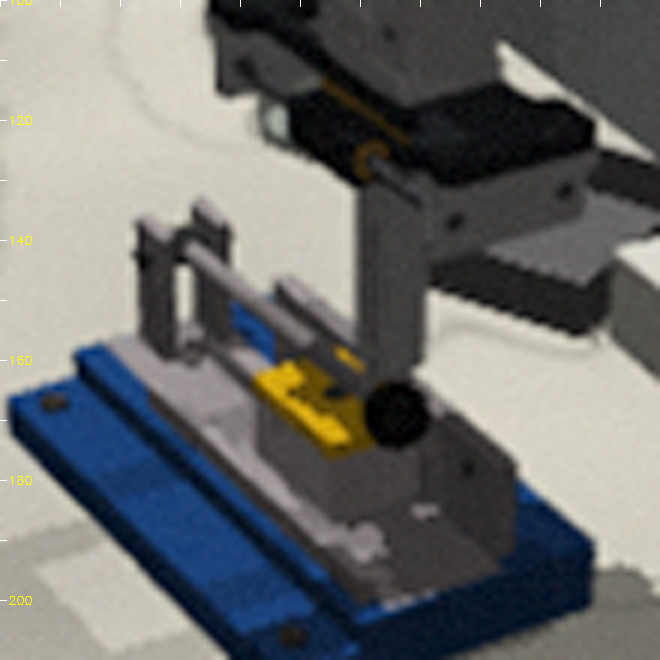

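Nearly level. Small steps until the joint's end stop shows in the force.

Emit:
servo_tool(targets="0 0 0 0.01 0 0 0;0 0 0 0.02 0 0 0;0 0 0 0.03 0 0 0;0 0 0 0.03 0 0 0")

```text
time: 26.22
tool_pos: [0.6329, 0.0763, 0.0994]
ee_rot: [-3.141, -0.0, 1.626]
wrist_force: [-0.1, 0.8, -0.7]
width: 0.0004
```

Emit:
servo_tool(targets="0 0 0 0.005 0 0 0;0 0 0 0.01 0 0 0;0 0 0 0.01 0 0 0")

```text
time: 26.47
tool_pos: [0.6331, 0.0763, 0.0973]
ee_rot: [-3.141, -0.0, 1.626]
wrist_force: [0.1, -0.3, -0.3]
width: 0.0005
```

Emit:
servo_tool(targets="0 0 0 0.005 0 0 0;0 0 0 0.01 0 0 0;0 0 0 0.01 0 0 0")

```text
time: 26.72
tool_pos: [0.6334, 0.0763, 0.0965]
ee_rot: [3.14, 0.0, 1.625]
wrist_force: [-2.0, -0.3, 3.8]
width: 0.0008
```

Emit:
servo_tool(targets="0 0 0 0.004 0 0 0;0 0 0 0.008 0 0 0;0 0 0 0.008 0 0 0")

```text
time: 26.97
tool_pos: [0.6335, 0.0763, 0.0961]
ee_rot: [3.139, 0.0, 1.626]
wrist_force: [-4.9, -0.4, 9.1]
width: 0.0003
```

Emit:
servo_tool(targets="0 0 0 0.004 0 0 0;0 0 0 0.008 0 0 0;0 0 0 0.008 0 0 0")

```text
time: 27.22
tool_pos: [0.6336, 0.0763, 0.0959]
ee_rot: [3.138, 0.0, 1.626]
wrist_force: [-6.5, -0.1, 15.8]
width: 0.0006
```

Firm stop at 16 N with no further travel. Retreating and checking.

Emit:
servo_tool(targets="0 0 0 -0.02 0 0 0;0 0 0 -0.06 0 0 0;0 0 0 -0.16 0 0 0;0 0 0 -0.3 0 0 0;0 0 -0.1 -0.42 0 0 0;0 0 -0.22 -0.5 0 0 0;0 0 -0.36 -0.5 0 0 0;0 0 -0.5 -0.5 0 0 0;0 0 -0.66 -0.5 0 0 0;0 0 -0.8 -0.5 0 0 0;0 0 -0.8 -0.5 0 0 0;0 0 -0.8 -0.5 0 0 0")

```text
time: 28.22
tool_pos: [0.4325, 0.0654, 0.2165]
ee_rot: [3.14, -0.0, 1.626]
wrist_force: [0.6, 0.4, -0.4]
width: 0.0001
```

```bash
python3 - <<'E'
from h import *
from bench import vision,get_obs
s=vision.snapshot("side");t=vision.snapshot("top");o=get_obs();print(o["time"],o["tool_pos"],o["wrist_force"])
np.savez("side10.npz",**s);np.savez("top10.npz",**t)
crop(s["image"],225,110,110,110,5,"pics/z1.png");crop(t["image"],120,110,130,90,5,"pics/z2.png")
a=cv2.imread("pics/z1.png")[:450];b=cv2.imread("pics/z2.png");h=max(len(a),len(b))
cv2.imwrite("pics/z3.png",s["image"][:,:,::-1]);cv2.imwrite("pics/z4.png",t["image"][:,:,::-1])
E
```

```text
28.3167 [0.4343287  0.06534864 0.21640826] [-0.13217015 -0.66586306 -0.51587808]
```

View pics/z1.png

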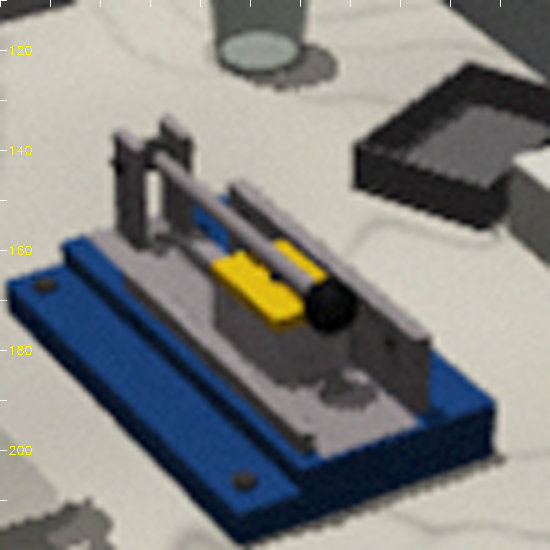

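View pics/z2.png

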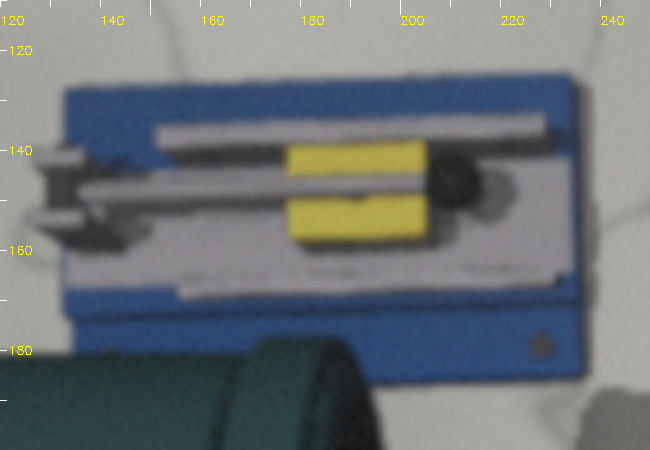

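View pics/z3.png

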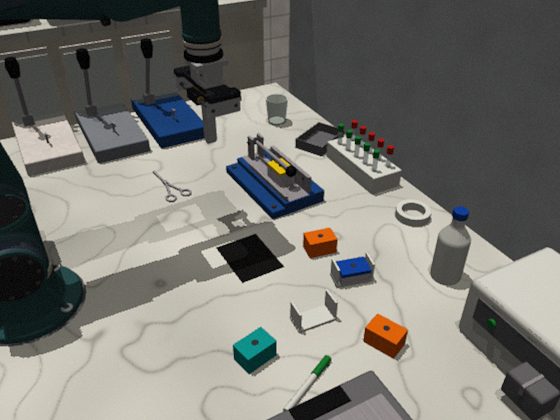

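```bash
python3 bar.py side10.npz $(python3 -c "print(225+329/5,110+305/5)") 0.05; python3 bar.py top10.npz 210.6 146 0.05; python3 - <<'E'
from h import *
t=load("top10.npz")
c=[ray(t,[120+a/5,110+b/5],.075) for a,b in((287,146),(427,140),(427,234),(287,242))]
for q in c: print(q.round(4))
d=c[0]-c[1];print("yaw far",np.arctan2(-d[0],d[1]));d=c[3]-c[2];print("yaw near",np.arctan2(-d[0],d[1]))
# stop front top edge on same picture at z .08
a=ray(t,[120+155/5,110+148/5],.08);b=ray(t,[120+545/5,110+135/5],.08);d=a-b;print("stop",a,b,np.arctan2(-d[0],d[1]))
E
```

```text
[0.00486705] [-0.08247512 -0.0011659 ] [0.63312269 0.06938465 0.08386633]
[-0.0015905] [ 0.54500659 -0.34197246] [0.6331228  0.06938277 0.08271689]
[0.649  0.1496 0.075 ]
[0.653  0.0846 0.075 ]
[0.6085 0.0831 0.075 ]
[0.6036 0.1477 0.075 ]
yaw far 0.0616892729968399
yaw near 0.07571849054199681
stop [0.64563655 0.20922902 0.08      ] [0.65499895 0.02917695 0.08      ] 0.05195152715263381
```

Bar at 0.00 rad in both views, gauge level and flush within reading error, and the other objects where they were. Handing in.

```bash
python3 -c "
from bench import robot;print(robot.close_job())"
```

```text
the job is handed in; nothing more can be done
None
```

The job is done and handed in at about 28 s of the allowed 72 s; no verdict was reported.

I took the yellow gauge out of its stand across its width and set it down on the mat. I let go, gripped it again by its two ends, and laid it in the press channel. I moved it up to the stop plate until the force showed contact, lowered it onto the bed, and released it. I then swung the hold-down bar over with the closed fingers, pressed it to its end stop at about 16 N, and backed the arm away.

**Last checks**
- **Bar:** the pictures give an angle of 0.005 rad from the side camera and -0.002 rad from the top camera, so it is fully down.
- **Gauge position:** before I lowered the bar, its centre was about 1 mm (top camera) and 3–4 mm (side camera) from over the pin. The final pictures show it flat on the bed, so the pin should be held down; I had no direct pin reading.
- **Flush to the stop:** the gauge's edges read 0.062 and 0.076 rad in the top view, against 0.052 for the stop. An earlier reading of the gauge was 0.045, so I put this down to pixel error rather than a real gap.
- **Other objects:** the blue gauge, forceps and marker pen look where they were in the side picture.

**One hitch:** partway through pressing the bar down, the tip drifted ahead of the knob and the sideways force rose to about 12 N. I lifted off, went back behind the knob's crown and finished the stroke.

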